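Lock the anvil fixture with the long T-key

ROBOT

A 6-joint arm with a two-finger parallel gripper is mounted at the origin on a cart in front of the work surface, level with it; the furniture and walls round the work are solid. World frame = base frame: x ahead of the robot, y to its left, z up, the work surface at z = 0. Lengths are in mm, angles in rad, forces in N, time in s.
With the tool pointing down it reaches from about 275 to 750 mm from the base axis. Payload 10.2 kg.
Tool frame: the origin (TCP) lies midway between the tips of the shut fingers; the grasp point (between the pads) lies 19 mm behind it; x points along the fingers, y is the direction in which the jaws open and shut, and the axes are right-handed (so a half turn about x gives the same grasp; the last joint's range is limited). The gripper opens to 85 mm and grips with 20 to 120 N. Pads are 22 mm wide; open, the fingers measure 114 mm over their backs; the gripper's body (76 mm by 85 mm) begins 54 mm behind the grasp point. The pads swing forward as they close: fully open they stand 13 mm farther back than shut.
Start: joints at [-1.535, 0.313, 1.498, -0, 1.331, -0.223], TCP at [134.345, -507.526, 231.294] pointing down, gripper open.
Joint ranges: [-2.94, 2.94], [-0.97, 2.17], [0.19, 2.56], [-1.23, 4.37], [0.02, 3.11], [-2.88, 2.88]. Speed limits (rad/s): [2.39, 2.39, 3.01, 3.14, 3.14, 3.14].

INTERFACE

Orientations are given as a unit quaternion [w, x, y, z].
In Python, from rig import sense, capture, get_calibration, finish_job gives the robot as it stands.
- The arm moves only by the tool jog_arm, never from a script. Its argument "increments" is a list of rows, each an object of numbers: "rx", "ry", "rz": the turn, a rotation vector about the tool's x, y, z in rad; "x", "y", "z": the shift along the tool's x, y, z in mm; "hand": the finger opening in mm, from 0 to 85.4. A call has 1 to 5 rows; each row shifts and turns the commanded pose from where the row before left it, along the tool's axes as they then stand; what a row does not reach is not made up. A row lasts 1/8 s, in which the tool goes at most 62.5 mm and 10.7 degrees, less where a joint would pass 70% of its speed; a pose out of reach is approached as far as the arm can. A call with a gripper value outside its range is refused whole. The fingers move at their own pace and stop on an object; "force" is the grip in N (left out, the last holds). Time passes only in rows, so rows that do not move let the fingers close. It gives the time, the measured TCP pose, the force and the opening at its end, in the units of the state.
- sense(): the state, without advancing time (a new reading comes with each control period).
- capture(name): name is "scene" or "top"; returns the picture (400x640x3 uint8, red, green, blue); there is no depth.
- get_calibration(name): a dict with "camera_matrix" (3x3 intrinsics, pixels), "D" ([k1, k2, p1, p2, k3] as OpenCV has them; the pictures are not rectified), "R" (3x3) and "t" (3): a world point X has camera coordinates R X + t. Camera axes: x right, y down, z forward; pixel columns grow to the right and rows downward; lengths in mm; the calibration is good to about 2 mm. A picture is of the moment at which its call begins. get_calibration takes no time and is no camera call.
- finish_job(): hands the job in, once; it reports no verdict.
The state is a dict: "time_s": time; "joints": joint angles; "dq": joint speeds; "tau": joint torques, N m; "eef_pos": TCP position; "ee_rot": TCP orientation; "force": force on the tool from outside, world axes, zero at the start; "wrist_torque": the same for the moment, N m; "grip_width": opening from 0.0 (shut) to 1.0 (fully open).
Only numpy, scipy, OpenCV 4.12 (cv2) and the standard library are available. Lean on these libraries where they do the work, as an engineer would, in place of code of your own. Each camera call takes 0.05 s, during which the arm holds its last target.

TASK

Draw the long T-handled key out of its leaning holder, lower it upright into the deep bore of the lock post beside the nearer anvil until its square socket is fully down on the nut at the bottom, and turn the nut clockwise (seen from above) as far as it will go, so that the flat tongue at the foot of the post ends under the keeper bridge. Leave the key standing fully down on the nut and let go of it; leave the wax puck, the charcoal block and the tape roll where they are.

Things in the scene. Friction and masses are not known exactly. Their poses are not given: they have to be found in the camera images.
- key_grip (a point): Centre of the black T grip of the loose 167 mm, 0.3 kg steel key. Grip: bar 20 mm thick (along this point's x), 80 wide (y), 34 tall (z); below it a 22 mm shaft. z is the key's axis, from socket to grip. At the start the key stands in the holder with its axis 30 degrees from vertical (a few degrees of play), grip leaning towards the holder's -x and standing free; it draws out only along its axis.
- key_mouth (a point): Centre of the key's open socket end, 150 mm below key_grip along the key's axis; same axes. The socket is an octagon 37 mm across with a square hole 22 mm wide, 24 mm deep, sides parallel to the grip's x and y. The key has a 36 mm guide collar 78 to 90 mm from this end.
- holder_mouth (a point): Centre of the mouth of the fixed aluminium tube that holds the key, 106 mm above the worktop. Axes are those of the holder's level base (z up); the tube (40 mm inside, 54 outside, well 90 mm deep along its axis) leans 30 degrees from vertical, mouth towards the holder's -x (the robot's side).
- bore_mouth (a point): Centre of the mouth of the round upright bore in the fixed dark steel lock post (62 mm across, rim 74, top 110 mm above the worktop). Bore 40 mm wide, 92 deep, its top 12 mm belled out to 52. z up; +x points to the fixed horn anvil, 99 mm tall, centre 118 mm away on the same base plate; a keeper bridge 27 mm tall stands on the post's -x side.
- nut_seat (a point): Centre of the flat hub at the bottom of the bore, 18 mm above the worktop, on the bore axis; turns with the nut (axes as bore_mouth at joint 0). The nut is a square steel block 19 mm wide (top 15 mm), standing 20 mm up from here, sides parallel to this point's x and y. The key fully down rests its end on this hub; it goes on in any of four quarter turns, 9 degrees play each way.
- lock_nut (a joint): Angle of the nut in rad, growing clockwise seen from above: 0 open, 1.1 locked against its stop. Starts between 0 and 0.35 and stays where it is left; it turns stiffly (0.12 N m). Its flat steel tongue sticks out of a slot at the foot of the post; locked, it points to the post -x, under the keeper bridge.
- wax: Round yellow-brown wax puck, 45 mm across, 16 mm tall, loose bystander; origin at the centre of its underside.
- charcoal: Black charcoal block, 50 x 75 x 25 mm, loose bystander; origin at the centre of its underside.
- tape: Pale roll of clear tape lying flat, 75 mm across, 25 mm tall, loose bystander; origin at the centre of its underside.

How it is judged (in metres and radians):
On the way, in this order (a step that is already met when the one before it is completed fails the run):
1. the key stands upright in the post, its socket fully down on the nut (z of key_mouth in the frame of nut_seat below 0.006 m and horizontal distance between key_mouth and nut_seat below 0.006 m and angle between key_grip's own z axis and vertical below 0.12 rad), for 0.2 s.
2. with the key still down on it, the nut is turned clockwise to its stop (all of step 1 and value of joint lock_nut above 1 rad), for 0.2 s.
At the end, for the whole second after the job is handed in: The nut stands at more than 1.0 rad (stop at 1.1), and the released key rests upright (within 7 degrees) in the bore, its socket end within 6 mm of the hub in height and 6 mm of the bore's axis (all of step 2 and linear speed of key below 0.02 m/s); the robot touches nothing.
It fails at once if the round wax puck is pushed more than 30 mm (distance of wax from where it was at the start of the episode above 0.03 m).
It fails at once if the charcoal block is pushed more than 30 mm (distance of charcoal from where it was at the start of the episode above 0.03 m).
It fails at once if the roll of tape is pushed more than 30 mm (distance of tape from where it was at the start of the episode above 0.03 m).
It also fails if it takes over 46 s, if anything falls off the work surface, if the arm or the gripper's body presses on something with over 40 N, if the wrist force passes 120 N, or if a joint passes its speed limit or range.

## Working session

There is one attempt and no reset: what is moved stays moved. The work goes in short steps, Python scripts to look and compute and a tool call to move; the robot and the scene stay as the last step left them, time stands still between calls to the robot, and variables do not carry over. Pictures are saved under pics/ and viewed, and the job is handed in when it is done.

Besides the shell and the picture viewer there is one more tool, called after "Emit:" by a JSON object that holds its "op" and its "data". jog_arm: Moves the arm, as the interface text tells. Its arguments: {"type":"object","properties":{"increments":{"type":"array","items":{"type":"object","properties":{"rx":{"type":"number"},"ry":{"type":"number"},"rz":{"type":"number"},"x":{"type":"number"},"y":{"type":"number"},"z":{"type":"number"},"hand":{"type":"number"}}}},"force":{"type":"number"}},"required":["increments"]}

```bash
mkdir -p pics; ls; python3 - <<'E'
from rig import *
import cv2
print(sense())
for n in("scene","top"):
    cv2.imwrite(f"pics/{n}0.png",capture(n)[:,:,::-1]); print(n,get_calibration(n))
E
```

```text
pics
{'time_s': 0.0, 'joints': array([-1.53541065e+00,  3.13446976e-01,  1.49846436e+00, -1.32188075e-06,
        1.33102324e+00, -2.23390288e-01]), 'dq': array([-0.00090044, -0.00046452, -0.00109949, -0.00036551, -0.00064359,
       -0.00048116]), 'tau': array([-1.36265626e-04, -4.12269866e+01, -2.59742403e+01, -2.21415885e-04,
        4.21945922e-03, -4.29869985e-06]), 'eef_pos': array([ 134.32909904, -507.2414272 ,  230.72636587]), 'ee_rot': array([ 0.09076375,  0.70124002,  0.09170853, -0.70115186]), 'force': array([-1.10432216, -0.27836304,  0.35215782]), 'wrist_torque': array([-0.01375116,  0.02224287,  0.01480942]), 'grip_width': 1.0039317180980807}
scene {'camera_matrix': array([[493.55292741,   0.        , 316.8941119 ],
       [  0.        , 493.55292741, 195.4774773 ],
       [  0.        ,   0.        ,   1.        ]]), 'D': array([0.00195412, 0.        , 0.        , 0.        , 0.        ]), 'R': array([[-0.80269156, -0.59618074, -0.01596203],
       [-0.43846068,  0.60805858, -0.66182853],
       [ 0.40427527, -0.52424545, -0.7494853 ]]), 't': array([ 389.39474143,  305.69905984, 1159.52107021])}
top {'camera_matrix': array([[457.62987043,   0.        , 314.73416997],
       [  0.        , 457.62987043, 192.02808186],
       [  0.        ,   0.        ,   1.        ]]), 'D': array([0.01394191, 0.        , 0.        , 0.        , 0.        ]), 'R': array([[-0.04509234, -0.99897315,  0.00439597],
       [-0.97486873,  0.04304243, -0.21858248],
       [ 0.21816882, -0.01414189, -0.97580857]]), 't': array([ -14.06673315,  535.04489638, 1074.24189986])}
```

View pics/scene0.png

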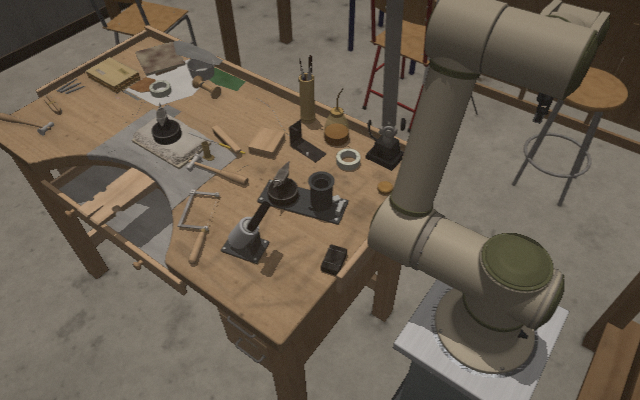

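View pics/top0.png

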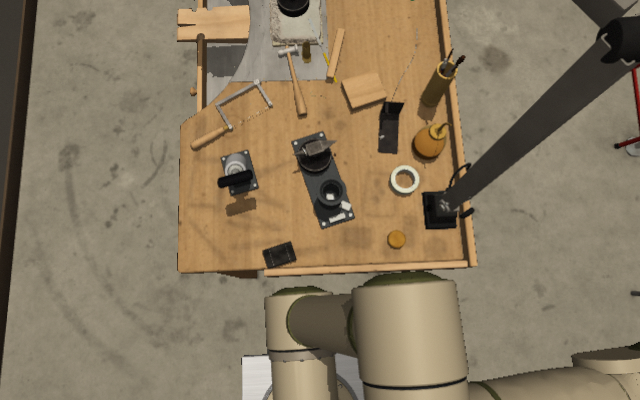

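The scene view shows the leaning key at about (258,218), the post at (321,187) and the horn anvil at (284,190). The top view has the grip at (235,179), the post at (330,192) and the anvil at (316,152). I'll zoom in on both.

```bash
python3 - <<'E'
import cv2
a=cv2.imread("pics/scene0.png")[145:285,210:360]; b=cv2.imread("pics/top0.png")[115:275,210:360]
cv2.imwrite("pics/s1.png",cv2.resize(a,None,fx=5,fy=4.2857,interpolation=cv2.INTER_CUBIC) if 0 else cv2.resize(a,(600,560),interpolation=cv2.INTER_CUBIC))
cv2.imwrite("pics/t1.png",cv2.resize(b,(562,600),interpolation=cv2.INTER_CUBIC))
E
```

```text
(no output)
```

View pics/s1.png

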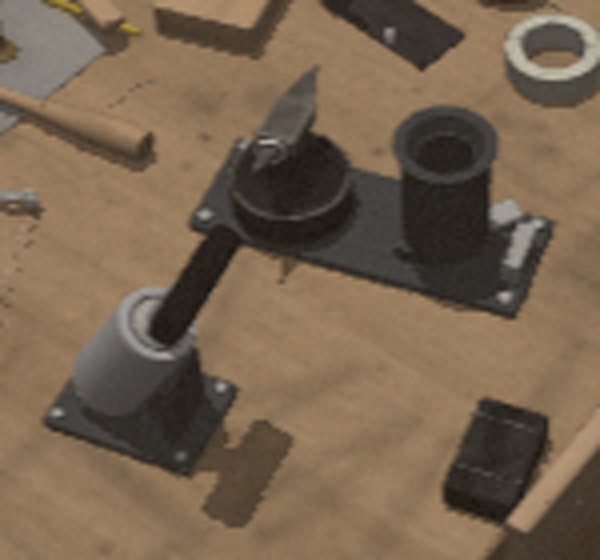

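View pics/t1.png

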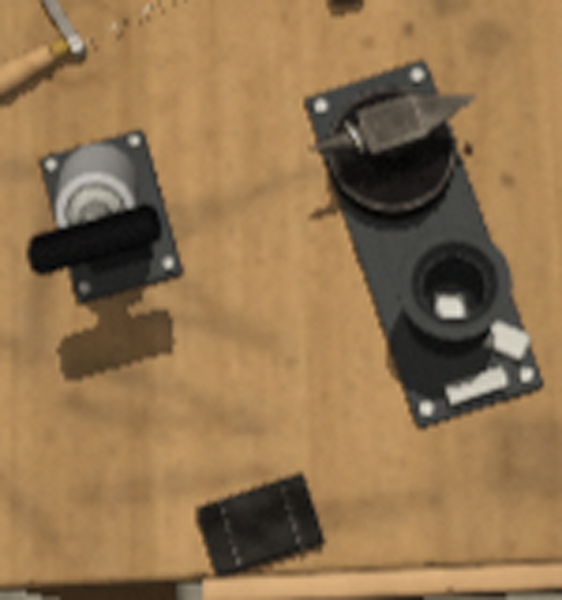

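```bash
cat > h.py <<'E'
import numpy as np, cv2
from rig import *
def proj(n,P):
    c=get_calibration(n); return cv2.projectPoints(np.atleast_2d(np.float64(P)),cv2.Rodrigues(c["R"])[0],c["t"],c["camera_matrix"],c["D"])[0][:,0]
def ray(n,px):
    c=get_calibration(n); u=cv2.undistortPoints(np.float64([[px]]),c["camera_matrix"],c["D"])[0,0]
    return -c["R"].T@c["t"], c["R"].T@np.r_[u,1]
def onz(n,px,z):
    o,d=ray(n,px); return o+d*(z-o[2])/d[2]
def tri(a,b):
    o1,d1=ray("scene",a);o2,d2=ray("top",b)
    s=np.linalg.lstsq(np.c_[d1,-d2],o2-o1,rcond=None)[0]
    p,q=o1+s[0]*d1,o2+s[1]*d2
    return (p+q)/2,np.linalg.norm(p-q)
def crop(img,x0,y0,w,h,f,name):
    b=cv2.convertScaleAbs(img[y0:y0+h,x0:x0+w],alpha=2.0,beta=10)
    b=cv2.resize(b,None,fx=f,fy=f,interpolation=cv2.INTER_NEAREST)
    for i in range(0,w,10): cv2.putText(b,str(x0+i),(i*f,8),0,.3,(0,255,255)); cv2.line(b,(i*f,0),(i*f,h*f),(0,120,120),1)
    for i in range(0,h,10): cv2.putText(b,str(y0+i),(0,i*f+8),0,.3,(0,255,255)); cv2.line(b,(0,i*f),(w*f,i*f),(0,120,120),1)
    cv2.imwrite(name,b)
E
python3 - <<'E'
from h import *
s=cv2.imread("pics/scene0.png");t=cv2.imread("pics/top0.png")
crop(s,215,190,70,70,8,"pics/s_key.png")
crop(s,255,155,100,70,8,"pics/s_post.png")
crop(t,210,145,60,60,9,"pics/t_key.png")
crop(t,285,125,80,70+35,5,"pics/t_post.png")
E
```

```text
(no output)
```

View pics/s_key.png

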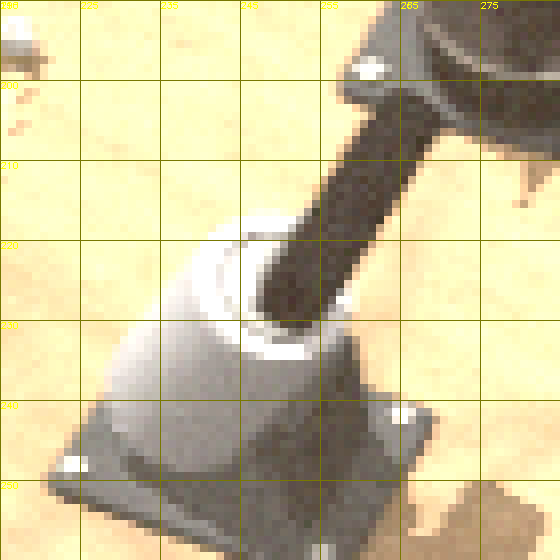

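View pics/s_post.png

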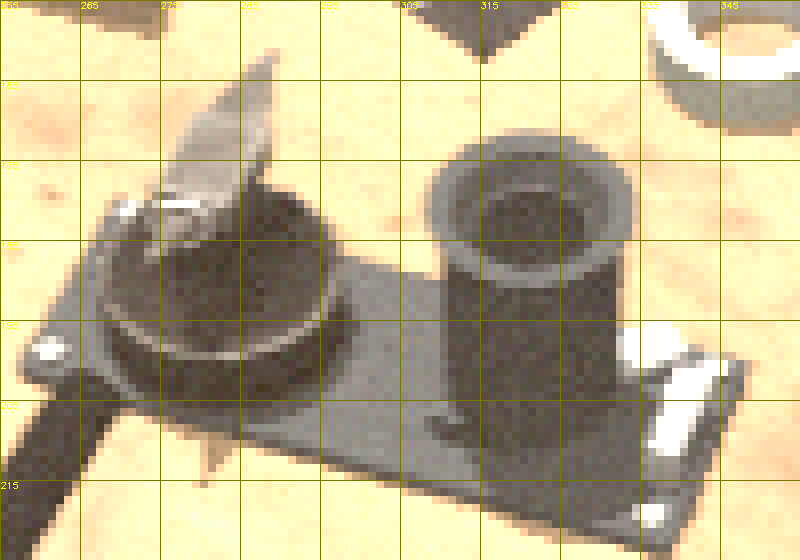

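View pics/t_key.png

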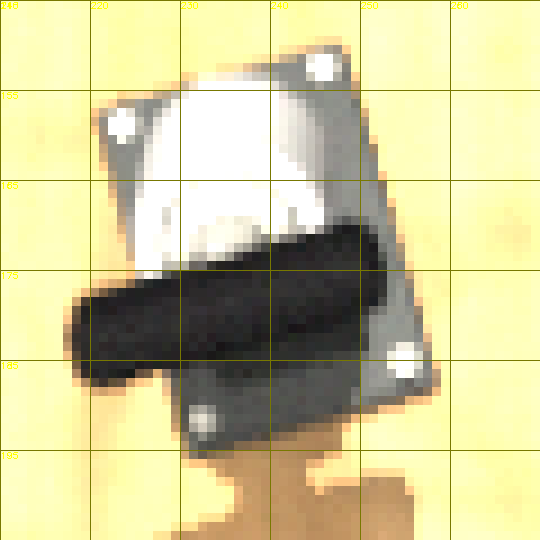

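View pics/t_post.png

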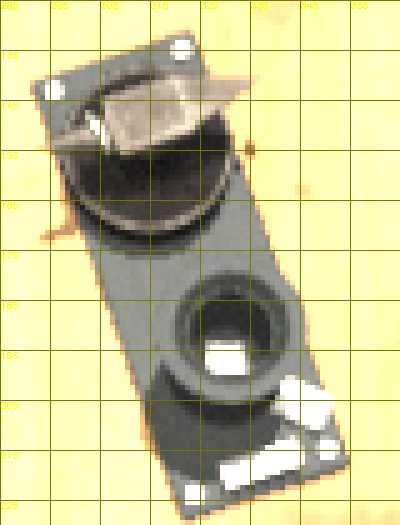

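```bash
python3 - <<'E'
from h import *
np.set_printoptions(precision=1,suppress=True)
s=cv2.imread("pics/scene0.png");t=cv2.imread("pics/top0.png")
# grip mask top
g=t.max(2)
m=np.zeros(g.shape,np.uint8); m[160:200,212:262]=(g[160:200,212:262]<16)
n,l,st,c=cv2.connectedComponentsWithStats(m); k=1+st[1:,4].argmax(); print("grip top thr16",st[k],c[k])
for th in (12,20,24): 
    m[160:200,212:262]=(g[160:200,212:262]<th);n,l,st,c=cv2.connectedComponentsWithStats(m); k=1+st[1:,4].argmax(); print(th,st[k],c[k]); 
    pts=np.argwhere(l==k)[:,::-1].astype(np.float32); r=cv2.minAreaRect(pts); print(r)
print(g[176:184,225],g[180:200,235])
gt=(235.3,178.2); gs=(258.5,216.5)
print("grip",tri(gs,gt))
print("rim",tri((321.3,181.2),(331.3,192.7)),onz("scene",(321.3,181.2),110),onz("top",(331.3,192.7),110))
# plate screws
for nme,px in dict(h1=(223,159.3),h2=(245.7,152.7),h3=(254.7,185.3),h4=(232.2,191.7),a1=(295.3,142.8),a2=(321,134.7),a3=(323.5,223.8),a4=(350.5,214)).items(): print(nme,onz("top",px,8))
for nme,px in dict(h1=(224,248.2),h3=(265,241.7),a1=(260.8,198.8),a3=(336.2,219.4)).items(): print("s",nme,onz("scene",px,8))
E
```

```text
grip top thr16 [222 177  30  10  75] [238.  181.7]
12 [232 182   7   3   8] [234.9 183.2]
((235.05001831054688, 183.15000915527344), (0.9486832022666931, 6.324554920196533), 71.56504821777344)
20 [219 170  34  17 312] [236.  179.2]
((235.4811248779297, 179.9339599609375), (12.774531364440918, 34.47749328613281), 74.05460357666016)
24 [218 170  35  17 389] [236.2 179.1]
((235.49057006835938, 180.21697998046875), (13.323974609375, 34.889583587646484), 74.05460357666016)
[31 12 12 16 19 19 20 16] [ 15  16  14   9  13  18  18  24  32  36  37  39  36  35  40  72  89  90
 127 162]
grip (array([553.2, 142.9, 150.2]), np.float64(1.628546974526193))
rim (array([522.2, -75.7, 103.9]), np.float64(3.710308348424705)) [520.6 -70.6 110. ] [519.2 -76.2 110. ]
h1 [644.1 198.4   8. ]
h2 [659.6 138.6   8. ]
h3 [570.1 116.3   8. ]
h4 [555.6 174.7   8. ]
a1 [681.4   6.8   8. ]
a2 [701.1 -62.4   8. ]
a3 [461.3 -57.3   8. ]
a4 [ 483.6 -127.7    8. ]
s h1 [643.4 199.8   8. ]
s h3 [569.  119.7   8. ]
s a1 [678.3  10.8   8. ]
s a3 [458.7 -54.3   8. ]
```

```bash
python3 - <<'E'
from h import *
np.set_printoptions(precision=1,suppress=True)
print("pole base",onz("top",(441,205),30),onz("scene",(388,150),30))
t=cv2.imread("pics/top0.png")
P=onz("top",(331.3,192.7),110); print(P)
for z,px in ((38,(329.8,196)),): print("nut",onz("top",px,z))
for px in ((345,205),(349.5,207),(352,203),(346,200),(340,205)): 
    q=onz("top",px,12)-P; print(px,q, np.degrees(np.arctan2(q[1],q[0])))
crop(t,312,175,45,50,12,"pics/t_post2.png")
b=cv2.convertScaleAbs(t[175:225,312:357],alpha=1); cv2.imwrite("pics/t_post3.png",cv2.resize(b,None,fx=12,fy=12,interpolation=cv2.INTER_CUBIC))
E
```

```text
pole base [ 492.8 -355.6   30. ] [ 476.8 -356.1   30. ]
[519.2 -76.2 110. ]
nut [526.7 -75.7  38. ]
(345, 205) [-12.3 -38.5 -98. ] -107.66733382605204
(349.5, 207) [-18.  -49.7 -98. ] -109.88976541030951
(352, 203) [ -7.8 -56.7 -98. ] -97.84826158842544
(346, 200) [  0.7 -41.8 -98. ] -89.02212524374018
(340, 205) [-11.7 -25.6 -98. ] -114.49788244498176
```

View pics/t_post2.png

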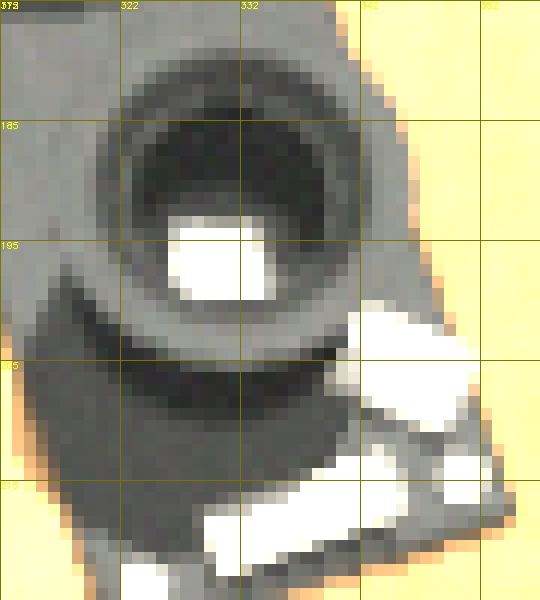

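View pics/t_post3.png

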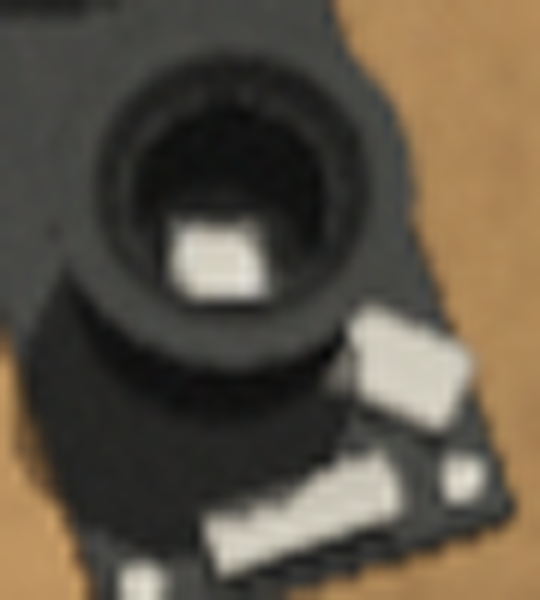

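```bash
python3 - <<'E'
from h import *
np.set_printoptions(precision=1,suppress=True)
for pt in ((331.1,189.8),(331.2,189)): print("rim",tri((321.3,181.2),pt),onz("top",pt,110))
print(onz("scene",(321.3,181.2),110))
P=onz("top",(331.1,189.6),110); print(P)
f=lambda x,y:onz("top",(312+x/12-.5,175+y/12-.5),12)
A,B,C,D=f(365,303),f(472,350),f(442,432),f(352,385)
for d in (B-A,C-D,C-B,(B+C)/2-P): print(d,np.degrees(np.arctan2(d[1],d[0])))
# grip yaw in top: long axis endpoints
for u,v in(((219.5,182.4),(251,174)),):
    d=onz("top",v,150)-onz("top",u,150); print(d,np.degrees(np.arctan2(d[0],-d[1])))
print(tri((258.5,216.5),(235.4,179)),tri((258.3,216.3),(235.4,180)))
print(onz("top",(235.4,179),158),onz("scene",(258.5,216.5),158))
# tube mouth scene ellipse
print("mouth",onz("scene",(249.0,225.5),106))
E
```

```text
rim (array([527.1, -77.1, 100.8]), np.float64(2.6179482718639595)) [526.2 -76.1 110. ]
rim (array([528.6, -77.9,  99.5]), np.float64(4.201011731969182)) [528.2 -76.5 110. ]
[520.6 -70.6 110. ]
[526.7 -76.1 110. ]
[-11.3 -22.3   0. ] -116.81500759633033
[-11.  -18.6  -0. ] -120.68385503408636
[-17.5   7.5   0. ] 156.79382860733563
[-25.7 -50.  -98. ] -117.23059774904996
[ 16.7 -72.    0. ] 13.04461718041713
(array([551.9, 143. , 150.8]), np.float64(0.08417258278578274)) (array([550.3, 143.4, 152.4]), np.float64(2.6934562525030223))
[550.  141.9 158. ] [547.5 147.  158. ]
mouth [579.9 154.2 106. ]
```

```bash
cat > plan.py <<'E'
import numpy as np
from scipy.spatial.transform import Rotation as R, Slerp
def tooldown(az,tilt=0,taz=0):
    # az: deg azimuth of tool y; tool x down
    a=np.radians(az); x=np.array([0,0,-1.]);y=np.array([np.cos(a),np.sin(a),0]);z=np.cross(x,y)
    r=R.from_matrix(np.c_[x,y,z])
    t=np.radians(taz); return R.from_rotvec(-np.radians(tilt)*np.array([-np.sin(t),np.cos(t),0]))*r
def rows(p0,r0,wps,maxd=58,maxa=9.5):
    """wps: (pos,rot,[nmin])"""
    k=0
    for p1,r1 in wps:
        p1=np.array(p1,float); n=max(1,int(np.ceil(np.linalg.norm(p1-p0)/maxd)),int(np.ceil(np.degrees((r0.inv()*r1).magnitude())/maxa)))
        pa,ra=p0,r0; s=Slerp([0,1],R.concatenate([r0,r1]))
        for i in range(1,n+1):
            pb=p0+(p1-p0)*i/n; rb=s(i/n)
            d=ra.inv().apply(pb-pa); w=(ra.inv()*rb).as_rotvec()
            k+=1; print(k,"xyz",np.round(d,1),"r",np.round(w,3), "->",np.round(pb)); pa,ra=pb,rb
        p0,r0=p1,r1
E
python3 - <<'E'
from plan import *
from rig import sense
s=sense(); q=s["ee_rot"]; p0=np.array([134.3,-507.5,231.3]); r0=R.from_quat([q[1],q[2],q[3],q[0]])
print(r0.as_matrix().round(2)); print(tooldown(15,30,15).as_matrix().round(2))
arc=[]
c=lambda r,a,z:(r*np.cos(np.radians(a)),r*np.sin(np.radians(a)),z)
arc.append((c(400,-75.2,270),tooldown(-75.2)))
for a in np.linspace(-75.2,14.8,12)[1:]: arc.append((c(400,a,270),tooldown(a)))
arc.append(((503.5,132.5,241),tooldown(14.5,30,14.5)))
rows(p0,r0,arc,62.5,10)
E
```

```text
[[-0.    0.26 -0.97]
 [ 0.   -0.97 -0.26]
 [-1.   -0.   -0.  ]]
[[ 0.48  0.84  0.26]
 [ 0.13  0.22 -0.97]
 [-0.87  0.5   0.  ]]
1 xyz [-12.9 -41.7   0. ] r [ 0. -0.  0.] -> [ 124. -467.  244.]
2 xyz [-12.9 -41.7   0.1] r [ 0. -0.  0.] -> [ 113. -427.  257.]
3 xyz [-12.9 -41.7   0.1] r [ 0. -0.  0.] -> [ 102. -387.  270.]
4 xyz [  0.   -4.1 -56.9] r [-0.143  0.     0.   ] -> [ 156. -368.  270.]
5 xyz [  0.   -4.1 -56.9] r [-0.143  0.     0.   ] -> [ 207. -342.  270.]
6 xyz [  0.   -4.1 -56.9] r [-0.143  0.     0.   ] -> [ 254. -309.  270.]
7 xyz [  0.   -4.1 -56.9] r [-0.143  0.     0.   ] -> [ 295. -270.  270.]
8 xyz [ -0.   -4.1 -56.9] r [-0.143  0.     0.   ] -> [ 330. -225.  270.]
9 xyz [  0.   -4.1 -56.9] r [-0.143  0.     0.   ] -> [ 359. -176.  270.]
10 xyz [  0.   -4.1 -56.9] r [-0.143  0.     0.   ] -> [ 381. -123.  270.]
11 xyz [  0.   -4.1 -56.9] r [-0.143  0.     0.   ] -> [394. -68. 270.]
12 xyz [  0.   -4.1 -56.9] r [-0.143  0.     0.   ] -> [400. -11. 270.]
13 xyz [  0.   -4.1 -56.9] r [-0.143  0.     0.   ] -> [397.  46. 270.]
14 xyz [  0.   -4.1 -56.9] r [-0.143  0.     0.   ] -> [387. 102. 270.]
15 xyz [ 7.2 30.2  0.1] r [ 0.001 -0.     0.131] -> [416. 110. 263.]
16 xyz [11.1 29.   0.1] r [ 0.001 -0.     0.131] -> [445. 117. 256.]
17 xyz [14.8 27.3  0. ] r [ 0.001 -0.     0.131] -> [474. 125. 248.]
18 xyz [18.2 25.1  0. ] r [ 0.001 -0.     0.131] -> [504. 132. 241.]
```

Emit:
{"op": "jog_arm", "data": {"increments": [{"x": -13,"y": -42},{"x": -13,"y": -42},{"x": -13,"y": -42},{"y": -4,"z": -57,"rx": -0.143},{"y": -4,"z": -57,"rx": -0.143}], "force": 60}}

```text
schema error: expected keys rx, ry, rz, x, y, z, hand
```

Emit:
{"op": "jog_arm", "data": {"increments": [{"rx": 0,"ry": 0,"rz": 0,"x": -13,"y": -42,"z": 0,"hand": 85},{"rx": 0,"ry": 0,"rz": 0,"x": -13,"y": -42,"z": 0,"hand": 85},{"rx": 0,"ry": 0,"rz": 0,"x": -13,"y": -42,"z": 0,"hand": 85},{"rx": -0.143,"ry": 0,"rz": 0,"x": 0,"y": -4,"z": -57,"hand": 85},{"rx": -0.143,"ry": 0,"rz": 0,"x": 0,"y": -4,"z": -57,"hand": 85}], "force": 60}}

```text
time_s: 0.72
eef_pos: [207.8, -340.7, 270.4]
ee_rot: [0.191, 0.681, 0.191, -0.681]
force: [0.2, -0.9, 0.0]
grip_width: 0.991
```

Emit:
{"op": "jog_arm", "data": {"increments": [{"rx": -0.143,"ry": 0,"rz": 0,"x": 0,"y": -4,"z": -57,"hand": 85},{"rx": -0.143,"ry": 0,"rz": 0,"x": 0,"y": -4,"z": -57,"hand": 85},{"rx": -0.143,"ry": 0,"rz": 0,"x": 0,"y": -4,"z": -57,"hand": 85},{"rx": -0.143,"ry": 0,"rz": 0,"x": 0,"y": -4,"z": -57,"hand": 85},{"rx": -0.143,"ry": 0,"rz": 0,"x": 0,"y": -4,"z": -57,"hand": 85}]}}

```text
time_s: 1.35
eef_pos: [381.5, -120.1, 270.1]
ee_rot: [-0.418, -0.57, -0.418, 0.57]
force: [1.0, -0.3, 0.2]
grip_width: 0.998
```

Emit:
{"op": "jog_arm", "data": {"increments": [{"rx": -0.143,"ry": 0,"rz": 0,"x": 0,"y": -4,"z": -57,"hand": 85},{"rx": -0.143,"ry": 0,"rz": 0,"x": 0,"y": -4,"z": -57,"hand": 85},{"rx": -0.143,"ry": 0,"rz": 0,"x": 0,"y": -4,"z": -57,"hand": 85},{"rx": -0.143,"ry": 0,"rz": 0,"x": 0,"y": -4,"z": -57,"hand": 85},{"rx": 0,"ry": 0,"rz": 0.131,"x": 7,"y": 30,"z": 0,"hand": 85}]}}

```text
time_s: 1.98
eef_pos: [415.4, 114.9, 263.4]
ee_rot: [0.59, 0.465, 0.533, -0.39]
force: [1.7, 0.6, -0.1]
grip_width: 0.993
```

Emit:
{"op": "jog_arm", "data": {"increments": [{"rx": 0,"ry": 0,"rz": 0.131,"x": 11,"y": 29,"z": 0,"hand": 85},{"rx": 0,"ry": 0,"rz": 0.131,"x": 15,"y": 27,"z": 0,"hand": 85},{"rx": 0,"ry": 0,"rz": 0.131,"x": 18,"y": 25,"z": 0,"hand": 85},{"rx": 0,"ry": 0,"rz": 0,"x": 0,"y": 0,"z": 0,"hand": 85}]}}

```text
time_s: 2.48
eef_pos: [502.0, 134.6, 240.2]
ee_rot: [0.652, 0.561, 0.431, -0.272]
force: [-1.2, -0.2, 0.6]
grip_width: 0.994
```

```bash
python3 - <<'E'
from h import *
from plan import R
np.set_printoptions(precision=3,suppress=True)
s=sense();q=s["ee_rot"];print(s["joints"],s["eef_pos"],s["time_s"]);print(R.from_quat([q[1],q[2],q[3],q[0]]).as_matrix())
for n,(x,y) in dict(scene=(200,120),top=(190,100)).items():
    im=capture(n)[:,:,::-1]; cv2.imwrite(f"pics/{n}2.png",im); crop(im,x,y,100,110,5,f"pics/{n}2c.png")
E
```

```text
[-0.039  0.041  1.895  0.226  0.719 -0.433] [502.03  134.638 240.193] 2.475
[[ 0.48   0.839  0.258]
 [ 0.129  0.223 -0.966]
 [-0.868  0.497 -0.001]]
```

View pics/scene2c.png

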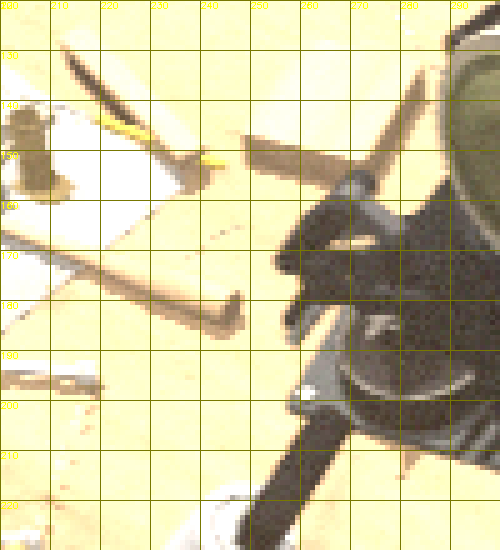

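View pics/top2c.png

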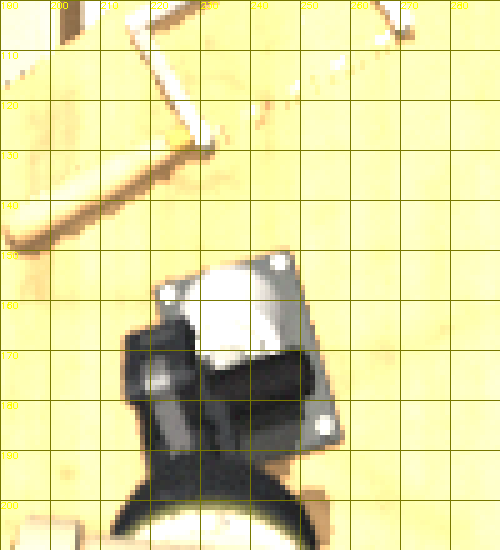

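```bash
python3 - <<'E'
from h import *
from plan import R
np.set_printoptions(precision=1,suppress=True)
s=sense();q=s["ee_rot"];M=R.from_quat([q[1],q[2],q[3],q[0]]).as_matrix();p=s["eef_pos"]
P=[p+M@[-13,k,z] for k in(-43,43,-57,57) for z in (-11,11)]+[p]+[p+M@[110-14,0,0]]
for n in("scene","top"): print(proj(n,P))
E
```

```text
[[289.4 210.4]
 [293.4 203.4]
 [257.3 188.7]
 [261.7 181.9]
 [294.6 213.9]
 [298.4 206.9]
 [252.  185.1]
 [256.5 178.3]
 [273.4 198.7]
 [258.1 216.1]]
[[233.7 213.5]
 [244.  210.3]
 [220.3 174.9]
 [230.9 171.7]
 [235.8 219.6]
 [246.  216.4]
 [218.  168.4]
 [228.6 165.2]
 [232.4 191.1]
 [233.1 179.6]]
```

Emit:
{"op": "jog_arm", "data": {"increments": [{"rx": 0,"ry": 0,"rz": 0,"x": 45,"y": 0,"z": 0,"hand": 85},{"rx": 0,"ry": 0,"rz": 0,"x": 40,"y": 0,"z": 0,"hand": 85},{"rx": 0,"ry": 0,"rz": 0,"x": 0,"y": 0,"z": 0,"hand": 85}]}}

```text
time_s: 2.95
eef_pos: [543.4, 145.8, 166.3]
ee_rot: [0.652, 0.56, 0.432, -0.272]
force: [0.6, -0.9, 0.7]
grip_width: 0.994
```

```bash
python3 - <<'E'
from h import *
for n,(x,y) in dict(scene=(220,170),top=(195,130)).items():
    im=capture(n)[:,:,::-1]; cv2.imwrite(f"pics/{n}3.png",im); crop(im,x,y,80,80,7,f"pics/{n}3c.png")
E
```

```text
(no output)
```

View pics/scene3c.png

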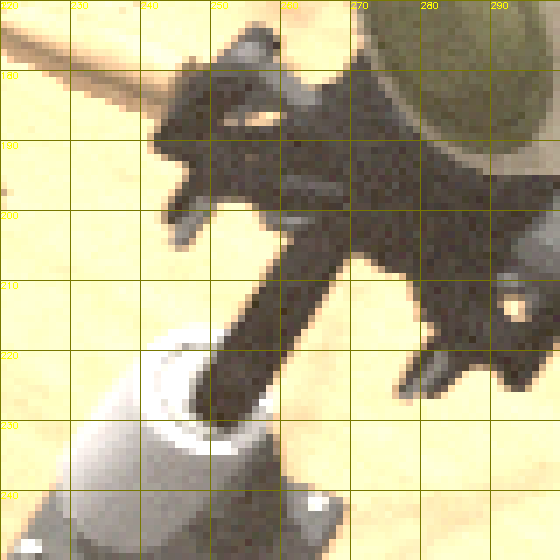

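View pics/top3c.png

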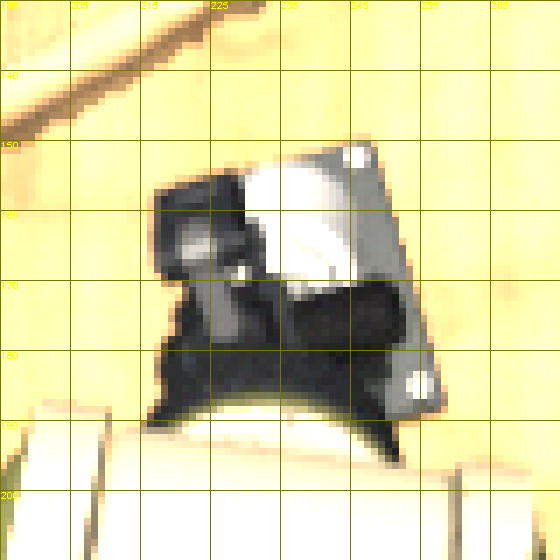

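Emit:
{"op": "jog_arm", "data": {"increments": [{"rx": 0,"ry": 0,"rz": 0,"x": 12,"y": 0,"z": 6,"hand": 85},{"rx": 0,"ry": 0,"rz": 0,"x": 13,"y": 0,"z": 0,"hand": 85},{"rx": 0,"ry": 0,"rz": 0,"x": 0,"y": 0,"z": 0,"hand": 60},{"rx": 0,"ry": 0,"rz": 0,"x": 0,"y": 0,"z": 0,"hand": 40}]}}

```text
time_s: 3.55
eef_pos: [557.6, 143.1, 146.5]
ee_rot: [0.653, 0.561, 0.43, -0.271]
force: [0.6, 0.3, 0.3]
grip_width: 0.599
```

```bash
python3 - <<'E'
from h import *
print(sense()["grip_width"])
for n,(x,y) in dict(scene=(220,170),top=(195,130)).items():
    im=capture(n)[:,:,::-1]; cv2.imwrite(f"pics/{n}4.png",im); crop(im,x,y,80,80,7,f"pics/{n}4c.png")
E
```

```text
0.5989165413124828
```

View pics/scene4c.png

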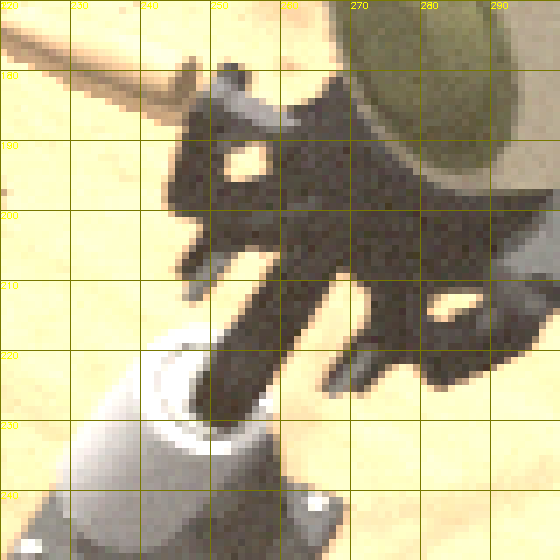

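View pics/top4c.png

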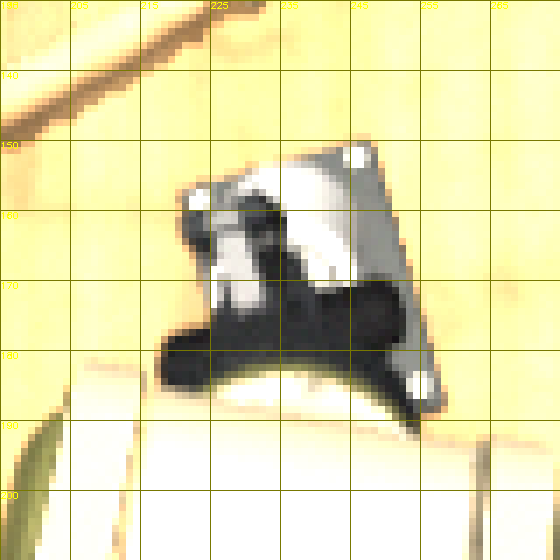

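Emit:
{"op": "jog_arm", "data": {"increments": [{"rx": 0,"ry": 0,"rz": 0,"x": 0,"y": -2,"z": 0,"hand": 25},{"rx": 0,"ry": 0,"rz": 0,"x": 0,"y": 0,"z": 0,"hand": 15},{"rx": 0,"ry": 0,"rz": 0,"x": 0,"y": 0,"z": 0,"hand": 10}], "force": 60}}

```text
time_s: 4.03
eef_pos: [557.3, 142.7, 147.0]
ee_rot: [0.654, 0.562, 0.428, -0.27]
force: [3.8, 2.7, 5.6]
grip_width: 0.223
```

Emit:
{"op": "jog_arm", "data": {"increments": [{"rx": 0,"ry": 0,"rz": 0,"x": 0,"y": 0,"z": 0,"hand": 5},{"rx": 0,"ry": 0,"rz": 0,"x": -6,"y": 0,"z": 0,"hand": 5},{"rx": 0,"ry": 0,"rz": 0,"x": -8,"y": 0,"z": 0,"hand": 5},{"rx": 0,"ry": 0,"rz": 0,"x": 0,"y": 0,"z": 0,"hand": 5}], "force": 80}}

```text
time_s: 4.53
eef_pos: [549.6, 140.8, 158.2]
ee_rot: [0.654, 0.562, 0.429, -0.27]
force: [3.0, -0.0, 2.7]
grip_width: 0.218
```

```bash
python3 - <<'E'
from h import *
s=sense();print(s["force"],s["wrist_torque"],s["joints"])
for n,(x,y) in dict(scene=(220,170),top=(195,130)).items():
    im=capture(n)[:,:,::-1]; cv2.imwrite(f"pics/{n}5.png",im); crop(im,x,y,80,80,7,f"pics/{n}5c.png")
E
```

```text
[ 2.95281711 -0.04557025  2.72922487] [ 0.31582161 -0.81714446  0.01689278] [-0.01989463  0.25288263  1.88761443  0.28781464  0.51005361 -0.4974342 ]
```

View pics/scene5c.png

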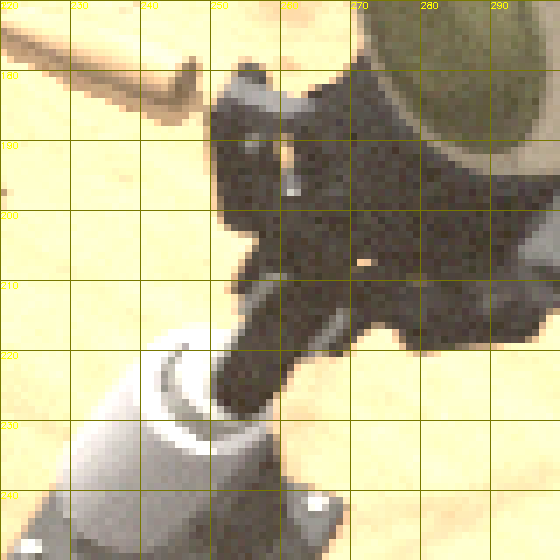

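View pics/top5c.png

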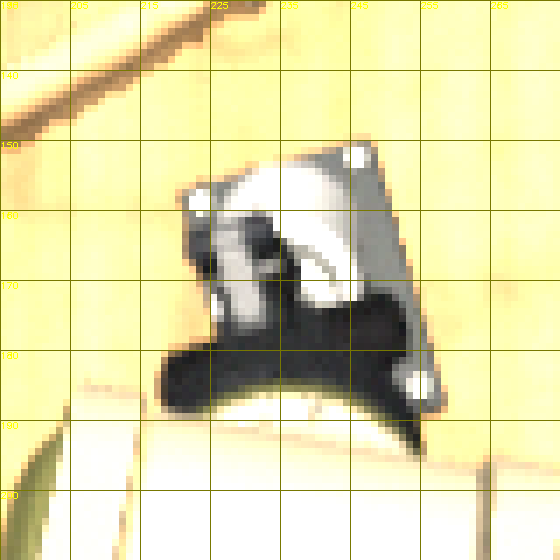

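Emit:
{"op": "jog_arm", "data": {"increments": [{"rx": 0,"ry": 0,"rz": 0,"x": -20,"y": 0,"z": 0,"hand": 5},{"rx": 0,"ry": 0,"rz": 0,"x": -25,"y": 0,"z": 0,"hand": 5},{"rx": 0,"ry": 0,"rz": 0,"x": -25,"y": 0,"z": 0,"hand": 5},{"rx": 0,"ry": 0,"rz": 0,"x": -25,"y": 0,"z": 0,"hand": 5},{"rx": 0,"ry": 0,"rz": 0,"x": -15,"y": 0,"z": 0,"hand": 5}]}}

```text
time_s: 5.25
eef_pos: [494.7, 126.5, 252.0]
ee_rot: [0.653, 0.561, 0.431, -0.272]
force: [1.0, -0.0, -4.0]
grip_width: 0.224
```

```bash
python3 - <<'E'
from h import *
s=sense();print(s["force"],s["wrist_torque"],s["eef_pos"])
for n,(x,y) in dict(scene=(220,130),top=(195,110)).items():
    im=capture(n)[:,:,::-1]; cv2.imwrite(f"pics/{n}6.png",im); crop(im,x,y,100,110,5,f"pics/{n}6c.png")
E
```

```text
[ 1.03773324 -0.00856234 -3.95543666] [-0.20320387  0.6109616  -0.00212765] [494.67569187 126.53984043 252.02783916]
```

View pics/scene6c.png

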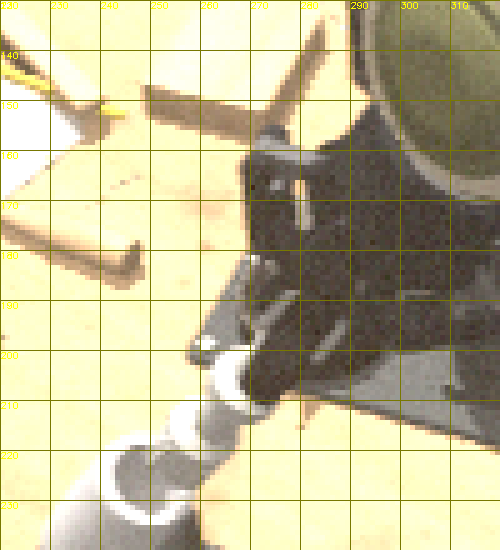

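View pics/top6c.png

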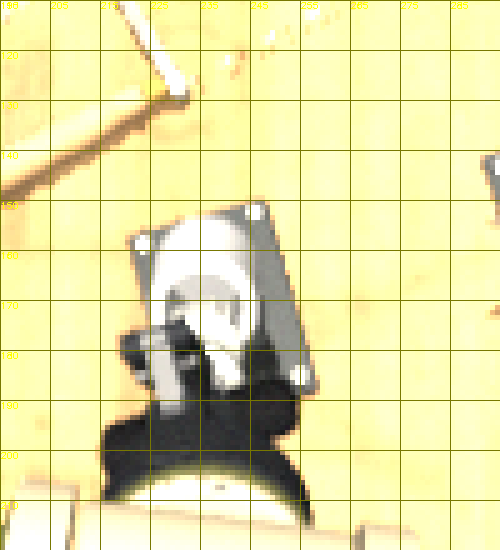

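```bash
python3 - <<'E'
from plan import *
from rig import sense
s=sense(); q=s["ee_rot"]; r0=R.from_quat([q[1],q[2],q[3],q[0]])
p0=s["eef_pos"]; p1=p0-32*r0.as_matrix()[:,0]
rows(p0,r0,[(p1,r0),((490,100,292),tooldown(12)),((524,-73.5,292),tooldown(-0.5))],60,9)
E
```

```text
1 xyz [-32.  -0.  -0.] r [0. 0. 0.] -> [480. 122. 281.]
2 xyz [-2.   2.3  6.1] r [ 0.013 -0.003 -0.131] -> [483. 117. 283.]
3 xyz [-2.3  2.1  6. ] r [ 0.013 -0.003 -0.131] -> [485. 111. 286.]
4 xyz [-2.5  1.8  6. ] r [ 0.013 -0.003 -0.131] -> [488. 106. 289.]
5 xyz [-2.7  1.6  6. ] r [ 0.013 -0.003 -0.131] -> [490. 100. 292.]
6 xyz [ 0.  -0.9 58.9] r [0.073 0.    0.   ] -> [501.  42. 292.]
7 xyz [ 0.   3.3 58.8] r [0.073 0.    0.   ] -> [513. -16. 292.]
8 xyz [ 0.   7.6 58.4] r [ 0.073  0.    -0.   ] -> [524. -74. 292.]
```

Emit:
{"op": "jog_arm", "data": {"increments": [{"rx": 0,"ry": 0,"rz": 0,"x": -32,"y": 0,"z": 0,"hand": 5},{"rx": 0.013,"ry": -0.003,"rz": -0.131,"x": -2,"y": 2,"z": 6,"hand": 5},{"rx": 0.013,"ry": -0.003,"rz": -0.131,"x": -2,"y": 2,"z": 6,"hand": 5},{"rx": 0.013,"ry": -0.003,"rz": -0.131,"x": -3,"y": 2,"z": 6,"hand": 5},{"rx": 0.013,"ry": -0.003,"rz": -0.131,"x": -3,"y": 2,"z": 6,"hand": 5}]}}

```text
time_s: 5.98
eef_pos: [490.9, 100.1, 291.2]
ee_rot: [0.547, 0.444, 0.551, -0.447]
force: [-0.1, 1.0, -3.4]
grip_width: 0.217
```

Emit:
{"op": "jog_arm", "data": {"increments": [{"rx": 0.073,"ry": 0,"rz": 0,"x": 0,"y": -1,"z": 45,"hand": 5},{"rx": 0.073,"ry": 0,"rz": 0,"x": 0,"y": 3,"z": 50,"hand": 5},{"rx": 0.073,"ry": 0,"rz": 0,"x": 0,"y": 7,"z": 50,"hand": 5},{"rx": 0,"ry": 0,"rz": 0,"x": 0,"y": 0,"z": 30,"hand": 5},{"rx": 0,"ry": 0,"rz": 0,"x": 0,"y": 0,"z": 0,"hand": 5}]}}

```text
time_s: 6.6
eef_pos: [518.6, -74.3, 290.2]
ee_rot: [-0.495, -0.503, -0.498, 0.503]
force: [-0.2, 0.6, -2.6]
grip_width: 0.221
```

```bash
python3 - <<'E'
from h import *
from plan import R
np.set_printoptions(precision=3,suppress=True)
s=sense();q=s["ee_rot"];print(s["joints"],s["eef_pos"],s["time_s"],s["force"]);print(R.from_quat([q[1],q[2],q[3],q[0]]).as_matrix())
for n,(x,y) in dict(scene=(270,100),top=(280,130)).items():
    im=capture(n)[:,:,::-1]; cv2.imwrite(f"pics/{n}7.png",im); crop(im,x,y,90,110,5,f"pics/{n}7c.png")
E
```

```text
[-0.367  0.277  1.393  0.001  1.476 -0.354] [518.57  -74.29  290.198] 6.6 [-0.235  0.648 -2.553]
[[-0.003  1.    -0.013]
 [ 0.003 -0.013 -1.   ]
 [-1.    -0.003 -0.003]]
```

View pics/scene7c.png

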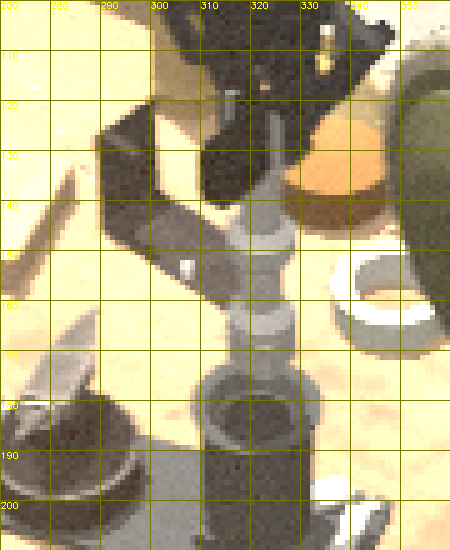

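View pics/top7c.png

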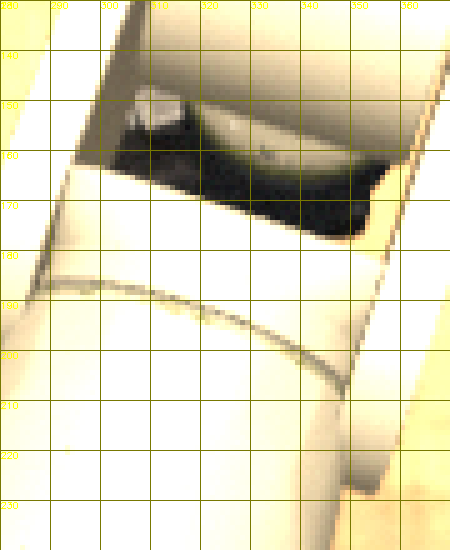

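```bash
python3 - <<'E'
from h import *
np.set_printoptions(precision=1,suppress=True)
im=cv2.imread("pics/scene7.png")
b=im[130:205,295:350]; b=cv2.convertScaleAbs(b,alpha=1.5); b=cv2.resize(b,None,fx=8,fy=8,interpolation=cv2.INTER_CUBIC)
for i in range(0,55,5): cv2.line(b,(i*8,0),(i*8,600),(0,120+(i%10==0)*100,0),1); cv2.putText(b,str(295+i),(i*8,8),0,.3,(0,255,255))
for i in range(0,75,5): cv2.line(b,(0,i*8),(440,i*8),(0,120+(i%10==0)*100,0),1); cv2.putText(b,str(130+i),(0,i*8+8),0,.3,(0,255,255))
cv2.imwrite("pics/s7z.png",b)
p=np.array([518.6,-74.3,0.])
for h in(304-150,304-60,304-72,304-17): print(h,proj("scene",p+[0,0,h]))
print(proj("scene",[[520.6,-70.6,110],[520.6,-70.6,220]]))
E
```

```text
154 [[322.6 169.2]]
244 [[322.3 143.8]]
232 [[322.4 147.3]]
287 [[322.2 130.6]]
[[321.3 181.2]
 [320.9 151.3]]
```

View pics/s7z.png

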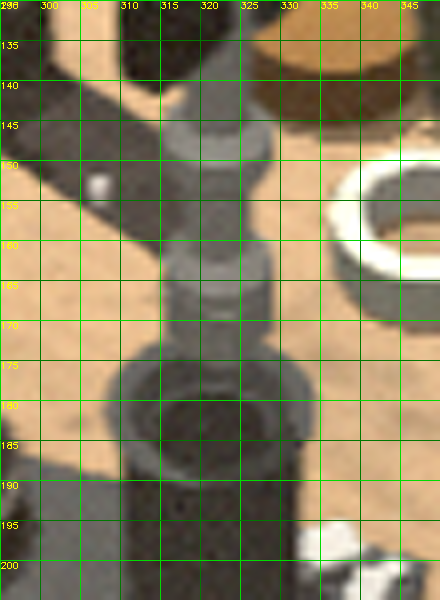

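Emit:
{"op": "jog_arm", "data": {"increments": [{"rx": 0,"ry": 0,"rz": 0,"x": 15,"y": 4,"z": -1,"hand": 5},{"rx": 0,"ry": 0,"rz": 0,"x": 20,"y": 0,"z": 0,"hand": 5},{"rx": 0,"ry": 0,"rz": 0,"x": 0,"y": 0,"z": 0,"hand": 5}]}}

```text
time_s: 7.08
eef_pos: [522.0, -70.5, 255.0]
ee_rot: [-0.496, -0.502, -0.5, 0.503]
force: [-0.2, 0.4, -2.8]
grip_width: 0.225
```

```bash
cat > z.py <<'E'
from h import *
import sys
k=sys.argv[1]
s=sense();np.set_printoptions(precision=2,suppress=True);print(s["eef_pos"],s["force"],s["wrist_torque"],s["time_s"])
im=capture("scene")[:,:,::-1]; cv2.imwrite(f"pics/scene{k}.png",im)
b=im[130:205,295:350]; b=cv2.convertScaleAbs(b,alpha=1.8); b=cv2.resize(b,None,fx=8,fy=8,interpolation=cv2.INTER_CUBIC)
for i in range(0,55,5): cv2.line(b,(i*8,0),(i*8,6),(0,255,0),1); cv2.putText(b,str(295+i),(i*8,14),0,.3,(0,255,255))
for i in range(0,75,5): cv2.line(b,(0,i*8),(6,i*8),(0,255,0),1); cv2.putText(b,str(130+i),(8,i*8+4),0,.3,(0,0,255))
cv2.imwrite(f"pics/z{k}.png",b)
E
python3 z.py 8
```

```text
[521.95 -70.49 255.  ] [-0.22  0.4  -2.82] [-0.02 -0.02 -0.03] 7.075
```

View pics/z8.png

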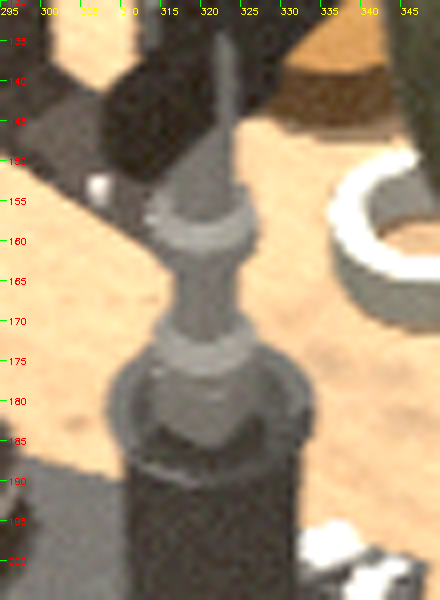

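Emit:
{"op": "jog_arm", "data": {"increments": [{"rx": 0,"ry": 0,"rz": 0,"x": 0,"y": -0.5,"z": 2.5,"hand": 5},{"rx": 0,"ry": 0,"rz": 0,"x": 8,"y": 0,"z": 0,"hand": 5},{"rx": 0,"ry": 0,"rz": 0,"x": 8,"y": 0,"z": 0,"hand": 5},{"rx": 0,"ry": 0,"rz": 0,"x": 6,"y": 0,"z": 0,"hand": 5},{"rx": 0,"ry": 0,"rz": 0,"x": 0,"y": 0,"z": 0,"hand": 5}]}}

```text
time_s: 7.75
eef_pos: [522.1, -74.2, 235.6]
ee_rot: [0.497, 0.503, 0.498, -0.502]
force: [-1.0, 0.1, 3.0]
grip_width: 0.22
```

```bash
python3 z.py 9
```

```text
[522.1  -74.17 235.59] [-1.02  0.09  3.02] [ 0.04  0.41 -0.02] 7.75
```

View pics/z9.png

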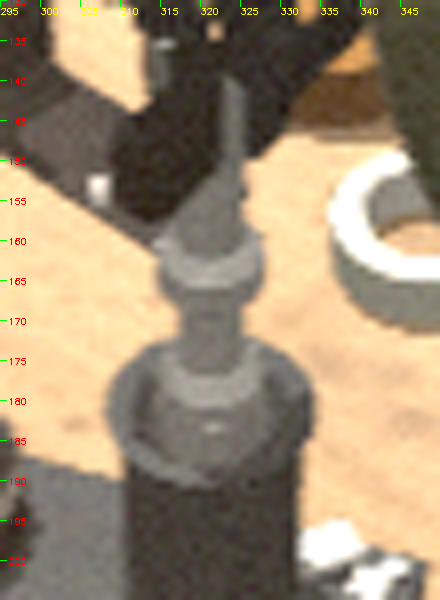

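Emit:
{"op": "jog_arm", "data": {"increments": [{"rx": 0,"ry": 0,"rz": 0,"x": -1,"y": 1.5,"z": 0,"hand": 5},{"rx": 0,"ry": 0,"rz": 0,"x": 1,"y": 0,"z": 0,"hand": 5},{"rx": 0,"ry": 0,"rz": 0,"x": 0,"y": 0,"z": 0,"hand": 5}]}}

```text
time_s: 8.18
eef_pos: [523.6, -74.2, 234.6]
ee_rot: [0.497, 0.503, 0.498, -0.502]
force: [0.2, -0.2, -2.8]
grip_width: 0.216
```

```bash
python3 z.py 10
```

```text
[523.57 -74.16 234.62] [ 0.23 -0.18 -2.76] [-0.27 -0.21  0.05] 8.175
```

Emit:
{"op": "jog_arm", "data": {"increments": [{"rx": 0,"ry": 0,"rz": 0,"x": 3,"y": 0.5,"z": 0,"hand": 5},{"rx": 0,"ry": 0,"rz": 0,"x": 3,"y": 0,"z": 0,"hand": 5},{"rx": 0,"ry": 0,"rz": 0,"x": 0,"y": 0,"z": 0,"hand": 5}]}}

```text
time_s: 8.6
eef_pos: [523.9, -74.1, 228.6]
ee_rot: [0.497, 0.503, 0.498, -0.503]
force: [0.4, -1.2, -4.0]
grip_width: 0.219
```

```bash
python3 z.py 11
```

```text
[523.86 -74.11 228.62] [ 0.44 -1.18 -3.97] [-0.45  0.01 -0.03] 8.6
```

Emit:
{"op": "jog_arm", "data": {"increments": [{"rx": 0,"ry": 0,"rz": 0,"x": 4,"y": 0,"z": 0.7,"hand": 5},{"rx": 0,"ry": 0,"rz": 0,"x": 4,"y": 0,"z": 0,"hand": 5},{"rx": 0,"ry": 0,"rz": 0,"x": 4,"y": 0,"z": 0,"hand": 5},{"rx": 0,"ry": 0,"rz": 0,"x": 0,"y": 0,"z": 0,"hand": 5}]}}

```text
time_s: 9.15
eef_pos: [523.9, -74.6, 216.7]
ee_rot: [0.497, 0.503, 0.498, -0.502]
force: [-0.9, 0.1, -3.1]
grip_width: 0.22
```

```bash
python3 z.py 12
```

```text
[523.9  -74.63 216.68] [-0.93  0.15 -3.11] [-0.2  -0.01  0.03] 9.15
```

View pics/z12.png

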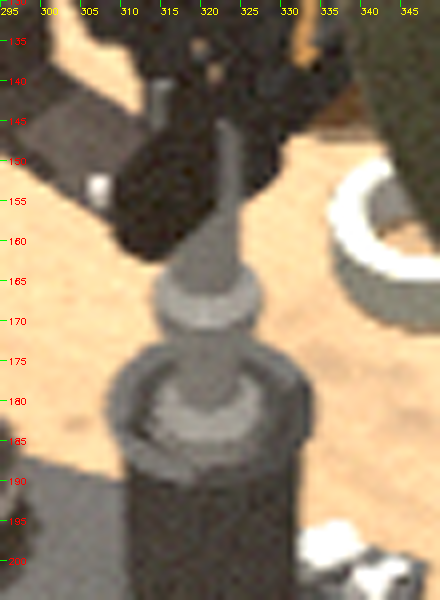

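Emit:
{"op": "jog_arm", "data": {"increments": [{"rx": 0,"ry": 0,"rz": 0,"x": 8,"y": 0,"z": 0,"hand": 5},{"rx": 0,"ry": 0,"rz": 0,"x": 8,"y": 0,"z": 0,"hand": 5},{"rx": 0,"ry": 0,"rz": 0,"x": 8,"y": 0,"z": 0,"hand": 5},{"rx": 0,"ry": 0,"rz": 0,"x": 7,"y": 0,"z": 0,"hand": 5},{"rx": 0,"ry": 0,"rz": 0,"x": 0,"y": 0,"z": 0,"hand": 5}]}}

```text
time_s: 9.82
eef_pos: [523.8, -74.6, 185.4]
ee_rot: [0.496, 0.503, 0.498, -0.502]
force: [0.3, -1.2, -3.4]
grip_width: 0.219
```

```bash
python3 z.py 13
```

```text
[523.83 -74.65 185.43] [ 0.3  -1.23 -3.37] [-0.24 -0.1  -0.01] 9.825
```

Emit:
{"op": "jog_arm", "data": {"increments": [{"rx": 0,"ry": 0,"rz": 0,"x": 5,"y": 0,"z": 0,"hand": 5},{"rx": 0,"ry": 0,"rz": 0,"x": 4,"y": 0,"z": 0,"hand": 5},{"rx": 0,"ry": 0,"rz": 0,"x": 3,"y": 0,"z": 0,"hand": 5},{"rx": 0,"ry": 0,"rz": 0,"x": 3,"y": 0,"z": 0,"hand": 5},{"rx": 0,"ry": 0,"rz": 0,"x": 0,"y": 0,"z": 0,"hand": 5}]}}

```text
time_s: 10.5
eef_pos: [523.9, -74.6, 170.8]
ee_rot: [0.497, 0.503, 0.498, -0.502]
force: [1.1, -0.8, -4.0]
grip_width: 0.216
```

```bash
python3 z.py 14
```

```text
[523.9  -74.63 170.79] [ 1.12 -0.85 -4.02] [-0.29 -0.   -0.01] 10.5
```

Emit:
{"op": "jog_arm", "data": {"increments": [{"rx": 0,"ry": 0,"rz": 0,"x": 3,"y": 0,"z": 0,"hand": 5},{"rx": 0,"ry": 0,"rz": 0,"x": 3,"y": 0,"z": 0,"hand": 5},{"rx": 0,"ry": 0,"rz": 0,"x": 0,"y": 0,"z": 0,"hand": 5}]}}

```text
time_s: 10.92
eef_pos: [523.9, -74.6, 164.8]
ee_rot: [0.497, 0.503, 0.498, -0.502]
force: [0.5, -0.3, -3.8]
grip_width: 0.22
```

Emit:
{"op": "jog_arm", "data": {"increments": [{"rx": 0,"ry": 0,"rz": 0,"x": 3,"y": 0,"z": 0,"hand": 5},{"rx": 0,"ry": 0,"rz": 0,"x": 3,"y": 0,"z": 0,"hand": 5},{"rx": 0,"ry": 0,"rz": 0,"x": 2,"y": 0,"z": 0,"hand": 5},{"rx": 0,"ry": 0,"rz": 0,"x": 0,"y": 0,"z": 0,"hand": 5}]}}

```text
time_s: 11.42
eef_pos: [524.0, -74.7, 157.2]
ee_rot: [0.497, 0.503, 0.498, -0.502]
force: [-0.6, -1.2, -1.0]
grip_width: 0.217
```

```bash
python3 z.py 15
```

```text
[524.01 -74.67 157.21] [-0.64 -1.17 -0.97] [-0.33  0.13 -0.02] 11.425
```

View pics/z15.png

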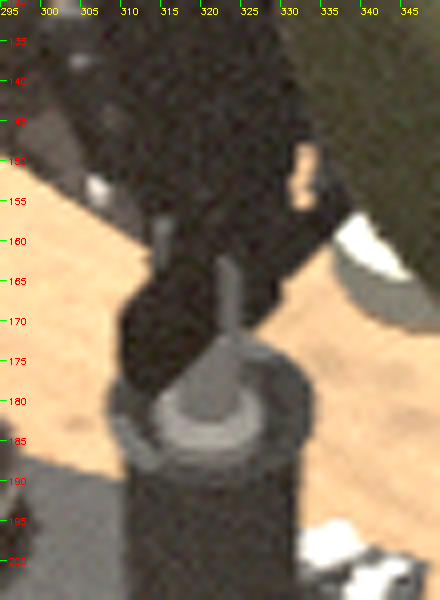

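Emit:
{"op": "jog_arm", "data": {"increments": [{"rx": 0,"ry": 0,"rz": 0,"x": 2,"y": 0,"z": 0,"hand": 5},{"rx": 0,"ry": 0,"rz": 0,"x": 1,"y": 0,"z": 0,"hand": 5},{"rx": 0,"ry": 0,"rz": 0,"x": 0,"y": 0,"z": 0,"hand": 5}]}}

```text
time_s: 11.85
eef_pos: [524.6, -75.1, 157.0]
ee_rot: [0.498, 0.503, 0.497, -0.502]
force: [-6.5, -0.9, 22.3]
grip_width: 0.217
```

Emit:
{"op": "jog_arm", "data": {"increments": [{"rx": 0,"ry": 0,"rz": 0,"x": -1.2,"y": 0,"z": 0,"hand": 5},{"rx": 0.06,"ry": 0,"rz": 0,"x": 0,"y": 0,"z": 0,"hand": 5},{"rx": 0.06,"ry": 0,"rz": 0,"x": 0,"y": 0,"z": 0,"hand": 5},{"rx": 0,"ry": 0,"rz": 0,"x": 0,"y": 0,"z": 0,"hand": 5}]}}

```text
time_s: 12.35
eef_pos: [524.5, -75.3, 157.1]
ee_rot: [0.467, 0.532, 0.466, -0.531]
force: [-2.9, -2.8, 12.0]
grip_width: 0.222
```

```bash
python3 z.py 16
```

```text
[524.45 -75.26 157.11] [-2.94 -2.8  11.99] [-0.52  1.01  0.12] 12.35
```

Emit:
{"op": "jog_arm", "data": {"increments": [{"rx": 0.12,"ry": 0,"rz": 0,"x": 0,"y": 0,"z": 0,"hand": 5},{"rx": 0.12,"ry": 0,"rz": 0,"x": 0,"y": 0,"z": 0,"hand": 5},{"rx": 0.12,"ry": 0,"rz": 0,"x": 0,"y": 0,"z": 0,"hand": 5},{"rx": 0.12,"ry": 0,"rz": 0,"x": 0,"y": 0,"z": 0,"hand": 5},{"rx": 0,"ry": 0,"rz": 0,"x": 0,"y": 0,"z": 0,"hand": 5}]}}

```text
time_s: 13.02
eef_pos: [523.7, -74.8, 157.1]
ee_rot: [0.326, 0.627, 0.327, -0.627]
force: [-6.9, -0.5, 17.0]
grip_width: 0.221
```

```bash
python3 z.py 17
```

```text
[523.75 -74.82 157.14] [-6.95 -0.51 16.95] [-0.04  1.88 -0.02] 13.025
```

View pics/z17.png

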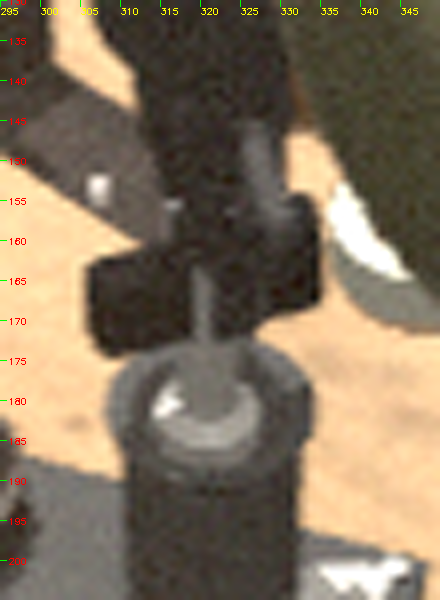

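Emit:
{"op": "jog_arm", "data": {"increments": [{"rx": 0.1,"ry": 0,"rz": 0,"x": 0,"y": 0,"z": 0,"hand": 5},{"rx": 0.1,"ry": 0,"rz": 0,"x": 0,"y": 0,"z": 0,"hand": 5},{"rx": 0,"ry": 0,"rz": 0,"x": 0,"y": 0,"z": 0,"hand": 5}]}}

```text
time_s: 13.45
eef_pos: [523.6, -74.5, 157.2]
ee_rot: [-0.261, -0.657, -0.263, 0.657]
force: [-8.1, 0.6, 17.1]
grip_width: 0.218
```

```bash
python3 z.py 18;  python3 - <<'E'
from h import *
im=cv2.imread("pics/scene18.png"); crop(im,300,165,60,65,8,"pics/s18b.png")
im=capture("top")[:,:,::-1]; cv2.imwrite("pics/top18.png",im)
E
```

```text
[523.65 -74.5  157.15] [-8.13  0.62 17.08] [ 0.31  2.05 -0.03] 13.45
```

View pics/s18b.png

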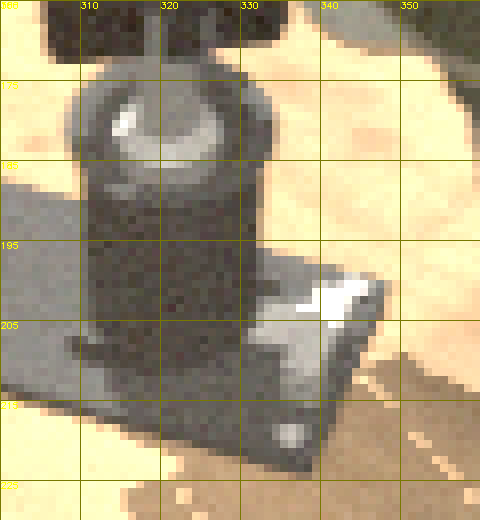

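View pics/top18.png

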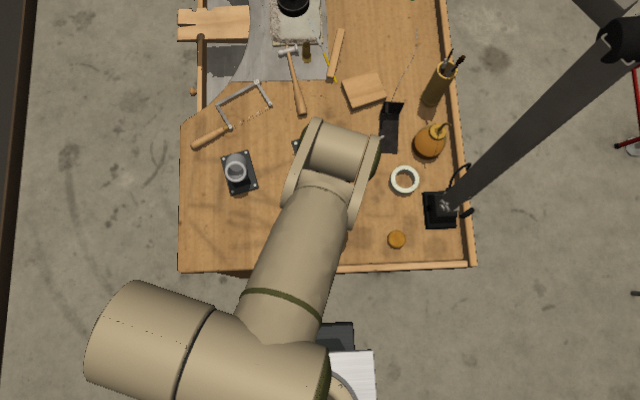

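Emit:
{"op": "jog_arm", "data": {"increments": [{"rx": 0.08,"ry": 0,"rz": 0,"x": 0,"y": -0.5,"z": 0.5,"hand": 5},{"rx": 0.08,"ry": 0,"rz": 0,"x": 0,"y": 0,"z": 0,"hand": 5},{"rx": 0,"ry": 0,"rz": 0,"x": 0,"y": 0,"z": 0,"hand": 5}]}}

```text
time_s: 13.92
eef_pos: [523.2, -74.3, 157.1]
ee_rot: [0.208, 0.676, 0.209, -0.675]
force: [-6.2, 1.6, 16.0]
grip_width: 0.22
```

```bash
cat > t.py <<'E'
from h import *
from plan import R
s=sense();np.set_printoptions(precision=2,suppress=True);q=s["ee_rot"];M=R.from_quat([q[1],q[2],q[3],q[0]]).as_matrix()
print(s["eef_pos"],s["force"],s["wrist_torque"],s["joints"],"az y",np.degrees(np.arctan2(M[1,1],M[0,1])),M[:,0])
E
python3 t.py
```

```text
[523.16 -74.25 157.11] [-6.21  1.58 16.04] [0.65 1.68 0.02] [-0.36  0.39  1.59  0.    1.16  0.61] az y -55.65476288930452 [-0.  0. -1.]
```

Emit:
{"op": "jog_arm", "data": {"increments": [{"rx": 0.06,"ry": 0,"rz": 0,"x": 0,"y": -0.4,"z": 0.4,"hand": 5},{"rx": 0.06,"ry": 0,"rz": 0,"x": 0,"y": 0,"z": 0,"hand": 5},{"rx": 0,"ry": 0,"rz": 0,"x": 0,"y": 0,"z": 0,"hand": 5}]}}

```text
time_s: 14.3
eef_pos: [523.2, -74.3, 157.0]
ee_rot: [0.168, 0.687, 0.169, -0.686]
force: [-2.5, 1.6, 12.2]
grip_width: 0.221
```

```bash
python3 t.py
```

```text
[523.19 -74.26 157.03] [-2.45  1.65 12.16] [0.52 0.8  0.64] [-0.36  0.39  1.59  0.    1.16  0.73] az y -62.44177481381836 [ 0.  0. -1.]
```

Emit:
{"op": "jog_arm", "data": {"increments": [{"rx": 0.04,"ry": 0,"rz": 0,"x": 0,"y": 0,"z": 0,"hand": 5},{"rx": 0,"ry": 0,"rz": 0,"x": 0,"y": 0,"z": 0,"hand": 5}]}}

```text
time_s: 14.55
eef_pos: [523.2, -74.2, 157.0]
ee_rot: [0.155, 0.691, 0.155, -0.689]
force: [-2.1, 1.3, 12.6]
grip_width: 0.218
```

```bash
python3 t.py; python3 z.py 19;  python3 - <<'E'
from h import *
im=cv2.imread("pics/scene19.png"); crop(im,300,165,60,65,8,"pics/s19b.png")
E
```

```text
[523.2  -74.22 157.03] [-2.11  1.29 12.59] [0.55 0.7  1.09] [-0.36  0.39  1.59  0.    1.16  0.76] az y -64.66607931591031 [ 0.  0. -1.]
[523.2  -74.22 157.03] [-2.11  1.29 12.59] [0.55 0.7  1.09] 14.55
```

View pics/s19b.png

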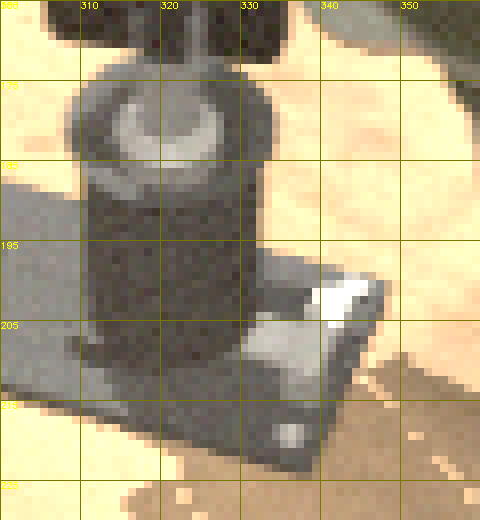

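Emit:
{"op": "jog_arm", "data": {"increments": [{"rx": -0.04,"ry": 0,"rz": 0,"x": -0.5,"y": 0,"z": 0,"hand": 5},{"rx": -0.03,"ry": 0,"rz": 0,"x": 0,"y": 0,"z": 0,"hand": 5},{"rx": 0,"ry": 0,"rz": 0,"x": 0,"y": 0,"z": 0,"hand": 5}], "force": 50}}

```text
time_s: 14.98
eef_pos: [523.1, -74.3, 157.0]
ee_rot: [0.178, 0.685, 0.179, -0.684]
force: [-1.9, 1.1, 8.5]
grip_width: 0.219
```

```bash
python3 t.py
```

```text
[523.09 -74.3  157.03] [-1.92  1.13  8.53] [0.33 0.53 0.17] [-0.36  0.39  1.59  0.    1.16  0.7 ] az y -60.751125798005795 [ 0.  0. -1.]
```

Torque is unwound to 0.17 N m, so I'll open and retreat straight up.

Emit:
{"op": "jog_arm", "data": {"increments": [{"rx": 0,"ry": 0,"rz": 0,"x": 0,"y": 0,"z": 0,"hand": 24},{"rx": 0,"ry": 0,"rz": 0,"x": 0,"y": 0,"z": 0,"hand": 35},{"rx": 0,"ry": 0,"rz": 0,"x": 0,"y": 0,"z": 0,"hand": 50},{"rx": 0,"ry": 0,"rz": 0,"x": 0,"y": 0,"z": 0,"hand": 50}]}}

```text
time_s: 15.48
eef_pos: [522.7, -74.5, 155.7]
ee_rot: [-0.178, -0.684, -0.179, 0.684]
force: [-0.1, 0.4, -0.2]
grip_width: 0.584
```

```bash
python3 t.py; python3 z.py 20
```

```text
[522.66 -74.49 155.67] [-0.1   0.38 -0.16] [ 0.   -0.01 -0.03] [-0.36  0.39  1.6   0.    1.16  0.7 ] az y -60.77713868104066 [-0.  0. -1.]
[522.66 -74.49 155.67] [-0.1   0.38 -0.16] [ 0.   -0.01 -0.03] 15.475
```

View pics/z20.png

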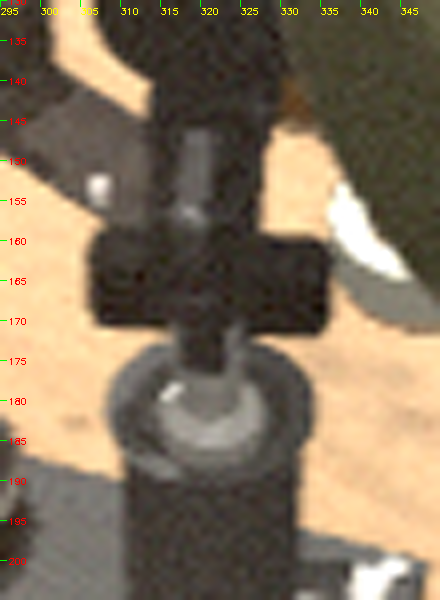

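Emit:
{"op": "jog_arm", "data": {"increments": [{"rx": 0,"ry": 0,"rz": 0,"x": -15,"y": 0,"z": 0,"hand": 60},{"rx": 0,"ry": 0,"rz": 0,"x": -25,"y": 0,"z": 0,"hand": 80},{"rx": 0,"ry": 0,"rz": 0,"x": -50,"y": 0,"z": 0,"hand": 80},{"rx": 0,"ry": 0,"rz": 0,"x": -50,"y": 0,"z": 0,"hand": 80},{"rx": 0,"ry": 0,"rz": 0,"x": 0,"y": 0,"z": 0,"hand": 80}]}}

```text
time_s: 16.15
eef_pos: [523.8, -75.1, 300.5]
ee_rot: [0.18, 0.687, 0.177, -0.682]
force: [1.5, -1.4, -0.1]
grip_width: 0.937
```

Emit:
{"op": "jog_arm", "data": {"increments": [{"rx": 0,"ry": 0,"rz": 0,"x": 0,"y": -32,"z": 40,"hand": 80},{"rx": 0,"ry": 0,"rz": 0,"x": 0,"y": -32,"z": 40,"hand": 80},{"rx": 0,"ry": 0,"rz": 0,"x": 0,"y": -32,"z": 40,"hand": 80},{"rx": 0,"ry": 0,"rz": 0,"x": 0,"y": -20,"z": 30,"hand": 80},{"rx": 0,"ry": 0,"rz": 0,"x": 0,"y": 0,"z": 0,"hand": 80}]}}

```text
time_s: 16.77
eef_pos: [333.9, -46.4, 296.2]
ee_rot: [0.178, 0.685, 0.178, -0.684]
force: [0.5, -0.1, -0.3]
grip_width: 0.933
```

```bash
python3 t.py; python3 - <<'E'
from h import *
for n,(x,y) in dict(scene=(290,135),top=(285,135)).items():
    im=capture(n)[:,:,::-1]; cv2.imwrite(f"pics/{n}21.png",im); crop(im,x,y,75,100,6,f"pics/{n}21c.png")
E
```

```text
[333.9  -46.43 296.25] [ 0.53 -0.07 -0.34] [-0.01 -0.01 -0.01] [-0.49 -0.17  1.85  0.    1.46  0.57] az y -60.82436577442207 [ 0.  0. -1.]
```

View pics/scene21c.png

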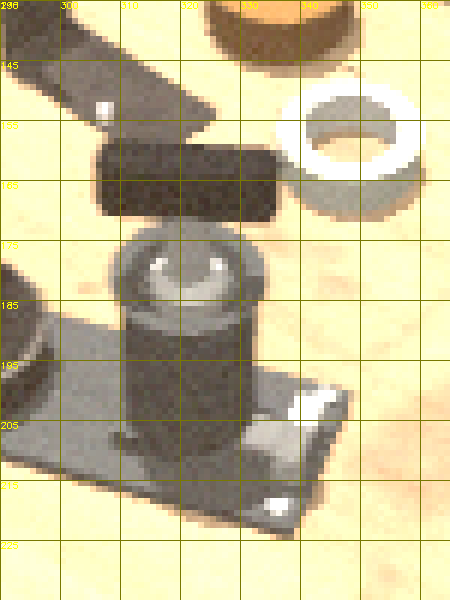

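View pics/top21c.png

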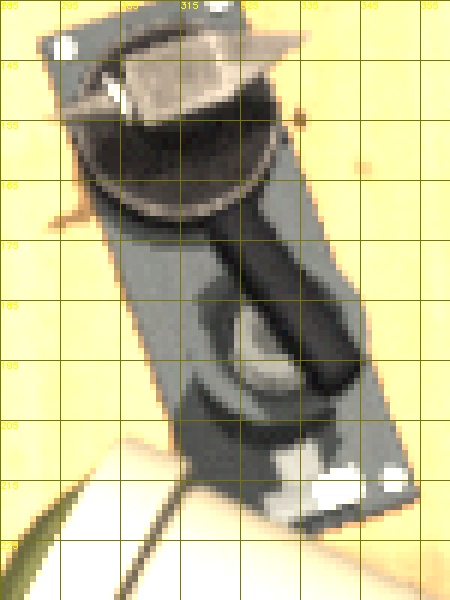

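```bash
python3 - <<'E'
from h import *
np.set_printoptions(precision=1,suppress=True)
P=np.array([523.5,-74,0.])
for h in(168,171,174,180): print(h,proj("scene",P+[0,0,h]),proj("top",P+[0,0,h]))
print("rim",proj("scene",P+[0,0,110]),proj("top",P+[0,0,110]))
u=lambda a:np.array([np.cos(np.radians(a)),np.sin(np.radians(a)),0])
for th in (0.8,0.9,1.0,1.1):
    a=196.5+np.degrees(1.1-th); print(th,proj("top",[P+[0,0,12]+u(a)*r for r in(38,50,60)]).tolist())
im=cv2.imread("pics/top21.png"); g=im.max(2)
m=np.zeros(g.shape,np.uint8); m[165:205,310:350]=g[165:205,310:350]<22
n,l,st,c=cv2.connectedComponentsWithStats(m);k=1+st[1:,4].argmax();print(st[k],c[k])
b=im[180:230,312:357]; b=cv2.convertScaleAbs(b,alpha=1.3); cv2.imwrite("pics/t21z.png",cv2.resize(b,None,fx=12,fy=12,interpolation=cv2.INTER_CUBIC))
im=cv2.imread("pics/scene21.png"); g=im.max(2)
m=np.zeros(g.shape,np.uint8); m[154:175,300:342]=g[154:175,300:342]<34
n,l,st,c=cv2.connectedComponentsWithStats(m);k=1+st[1:,4].argmax();print(st[k],c[k])
E
```

```text
168 [[321.  164.7]] [[331.2 185.2]]
171 [[321.  163.9]] [[331.3 184.9]]
174 [[321.  163.1]] [[331.3 184.6]]
180 [[320.9 161.4]] [[331.5 184. ]]
rim [[321.2 180. ]] [[330.3 191. ]]
0.8 [[337.7055937435218, 211.10101263030273], [340.52624196245506, 214.83370422293225], [342.88462365514783, 217.95463225965253]]
0.9 [[336.4752839240689, 211.9052669773535], [338.9057777499636, 215.8959465146459], [340.9384258668621, 219.23335943235884]]
1.0 [[335.1672906001475, 212.5840578087253], [337.18231477859297, 216.792701584454], [338.8678413498042, 220.31309692930944]]
1.1 [[333.79485433507676, 213.13034532122367], [335.3733704874061, 217.51456108024183], [336.69398686212185, 221.1824079851833]]
[310 166  35  35 210] [330.  183.7]
[318 164  18   7  58] [326.6 167.2]
```

View pics/t21z.png

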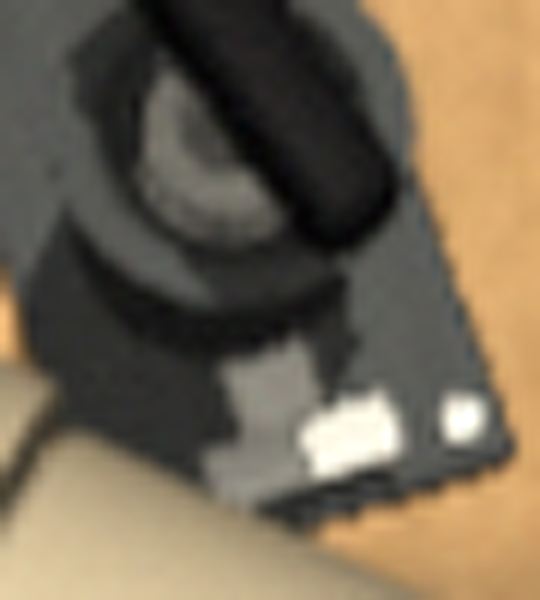

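```bash
python3 - <<'E'
from h import *
np.set_printoptions(precision=1,suppress=True)
im=cv2.imread("pics/scene21.png").astype(int).sum(2)
for x in (312,318,321,324,330): print(x,im[152:178,x])
print(im[165,300:342])
a=np.radians(-60.8); X=np.array([np.cos(a),np.sin(a),0]);Y=np.array([-X[1],X[0],0])
for h in (168,172):
    c=np.array([[523.5,-74,h]+sx*10*X+sy*40*Y+[0,0,sz*17] for sx in(-1,1) for sy in(-1,1) for sz in(-1,1)])
    p=proj("scene",c); print(h,p.min(0),p.max(0)); print(p)
E
```

```text
312 [163 156 155 158 157 155 111 106  93 114 103 102  84  78  82  85  71  77
  83 313 383 325 236 202 212 174]
318 [162 168 164 161 157 161 153 103 102 118 107 100  92  78  63  83  92  69
  94 141 204 203 204 205 202 192]
321 [171 160 165 172 152 169 326 106 102 109  96 109  96  84  87  83  80  64
  74 164 197 202 196 202 203 199]
324 [217 162 160 189 325 379 376 150 110  93 115 107  88  85  74  81  64  67
  74  97 192 177 194 186 191 194]
330 [385 392 383 379 394 406 383 234 116  96 115 109 115  85  84  68  90  92
  88  93 282 343 241 206 205 195]
[391 386 384 371 375 286 152  76  77  80  83  72  78  85  71  82  70  79
  78  80  83  84  77  81  85  87  91  77  70  87  85  89  83  68  90  76
 220 242 219 221 224 228]
168 [305.  156.1] [336.8 173.3]
[[335.8 173.3]
 [336.  164. ]
 [305.4 170.8]
 [305.  161.5]
 [336.6 167.8]
 [336.8 158.6]
 [306.5 165.4]
 [306.1 156.1]]
172 [304.9 155. ] [336.8 172.2]
[[335.8 172.2]
 [336.  162.9]
 [305.4 169.7]
 [304.9 160.4]
 [336.6 166.8]
 [336.8 157.5]
 [306.5 164.3]
 [306.1 155. ]]
```

Emit:
{"op": "jog_arm", "data": {"increments": [{"rx": 0,"ry": 0,"rz": 0,"x": 0,"y": 32,"z": -40,"hand": 0},{"rx": 0,"ry": 0,"rz": 0,"x": 0,"y": 32,"z": -40,"hand": 0},{"rx": 0,"ry": 0,"rz": 0,"x": 0,"y": 32,"z": -40,"hand": 0},{"rx": 0,"ry": 0,"rz": 0,"x": 0,"y": 20,"z": -30,"hand": 0},{"rx": 0,"ry": 0,"rz": 0,"x": 0,"y": 0,"z": 0,"hand": 0}]}}

```text
time_s: 17.5
eef_pos: [524.7, -74.8, 293.6]
ee_rot: [-0.177, -0.683, -0.18, 0.685]
force: [-0.3, -0.2, -0.6]
grip_width: 0.0
```

Emit:
{"op": "jog_arm", "data": {"increments": [{"rx": 0,"ry": 0,"rz": 0,"x": 40,"y": 0,"z": 0,"hand": 0},{"rx": 0,"ry": 0,"rz": 0,"x": 40,"y": 0,"z": 0,"hand": 0},{"rx": 0,"ry": 0,"rz": 0,"x": 18,"y": 0,"z": 0,"hand": 0},{"rx": 0,"ry": 0,"rz": 0,"x": 0,"y": 0,"z": 0,"hand": 0}]}}

```text
time_s: 18.0
eef_pos: [522.0, -74.2, 196.7]
ee_rot: [-0.177, -0.683, -0.18, 0.685]
force: [0.3, 0.4, 0.2]
grip_width: 0.003
```

Emit:
{"op": "jog_arm", "data": {"increments": [{"rx": 0,"ry": 0,"rz": 0,"x": 3,"y": 0,"z": 0,"hand": 0},{"rx": 0,"ry": 0,"rz": 0,"x": 2,"y": 0,"z": 0,"hand": 0},{"rx": 0,"ry": 0,"rz": 0,"x": 2,"y": 0,"z": 0,"hand": 0},{"rx": 0,"ry": 0,"rz": 0,"x": 0,"y": 0,"z": 0,"hand": 0}]}}

```text
time_s: 18.5
eef_pos: [522.7, -74.6, 190.8]
ee_rot: [-0.178, -0.684, -0.179, 0.684]
force: [-0.2, 0.5, 0.3]
grip_width: 0.002
```

Emit:
{"op": "jog_arm", "data": {"increments": [{"rx": 0,"ry": 0,"rz": 0,"x": 2,"y": 0,"z": 0,"hand": 0},{"rx": 0,"ry": 0,"rz": 0,"x": 1,"y": 0,"z": 0,"hand": 0},{"rx": 0,"ry": 0,"rz": 0,"x": 0,"y": 0,"z": 0,"hand": 0}]}}

```text
time_s: 18.88
eef_pos: [522.6, -74.6, 187.7]
ee_rot: [-0.178, -0.684, -0.179, 0.684]
force: [0.4, -0.9, -0.2]
grip_width: 0.002
```

Emit:
{"op": "jog_arm", "data": {"increments": [{"rx": 0,"ry": 0,"rz": 0,"x": 1.5,"y": 0,"z": 0,"hand": 0},{"rx": 0,"ry": 0,"rz": 0,"x": 1,"y": 0,"z": 0,"hand": 0},{"rx": 0,"ry": 0,"rz": 0,"x": 1,"y": 0,"z": 0,"hand": 0},{"rx": 0,"ry": 0,"rz": 0,"x": 0,"y": 0,"z": 0,"hand": 0}]}}

```text
time_s: 19.38
eef_pos: [523.5, -74.8, 186.0]
ee_rot: [0.178, 0.685, 0.178, -0.683]
force: [-0.8, 1.2, 11.2]
grip_width: -0.001
```

Contact came at z = 186 mm, against 185 mm expected for a fully seated key. It is down, so I'll retreat.

Emit:
{"op": "jog_arm", "data": {"increments": [{"rx": 0,"ry": 0,"rz": 0,"x": -20,"y": 0,"z": 0,"hand": 0},{"rx": 0,"ry": 0,"rz": 0,"x": -45,"y": 0,"z": 0,"hand": 0},{"rx": 0,"ry": 0,"rz": 0,"x": -45,"y": 0,"z": 0,"hand": 0},{"rx": 0,"ry": 0,"rz": 0,"x": 0,"y": -32,"z": 40,"hand": 0},{"rx": 0,"ry": 0,"rz": 0,"x": 0,"y": -32,"z": 40,"hand": 0}]}}

```text
time_s: 20.0
eef_pos: [420.5, -57.7, 294.4]
ee_rot: [0.178, 0.684, 0.179, -0.684]
force: [-0.2, -0.5, 0.9]
grip_width: 0.003
```

Emit:
{"op": "jog_arm", "data": {"increments": [{"rx": 0,"ry": 0,"rz": 0,"x": 0,"y": -32,"z": 40,"hand": 0},{"rx": 0,"ry": 0,"rz": 0,"x": 0,"y": -10,"z": 45,"hand": 0},{"rx": 0,"ry": 0,"rz": 0,"x": 0,"y": 0,"z": 0,"hand": 0},{"rx": 0,"ry": 0,"rz": 0,"x": 0,"y": 0,"z": 0,"hand": 0}]}}

```text
time_s: 20.5
eef_pos: [327.4, -62.9, 294.6]
ee_rot: [0.178, 0.684, 0.179, -0.684]
force: [-0.6, -0.1, 0.1]
grip_width: 0.004
```

```bash
python3 t.py; python3 - <<'E'
from h import *
a=capture("scene")[:,:,::-1]; b=capture("top")[:,:,::-1]
cv2.imwrite("pics/fin.png",np.vstack([cv2.resize(a[100:290,200:440],(600,475)), ])); 
b=cv2.convertScaleAbs(b[130:275,240:420],alpha=1.3); cv2.imwrite("pics/fint.png",cv2.resize(b,(720,580),interpolation=cv2.INTER_CUBIC))
E
```

```text
[327.41 -62.91 294.56] [-0.55 -0.11  0.08] [-0.03  0.    0.04] [-0.55 -0.18  1.86  0.    1.46  0.51] az y -60.79869161404806 [ 0.  0. -1.]
```

View pics/fin.png

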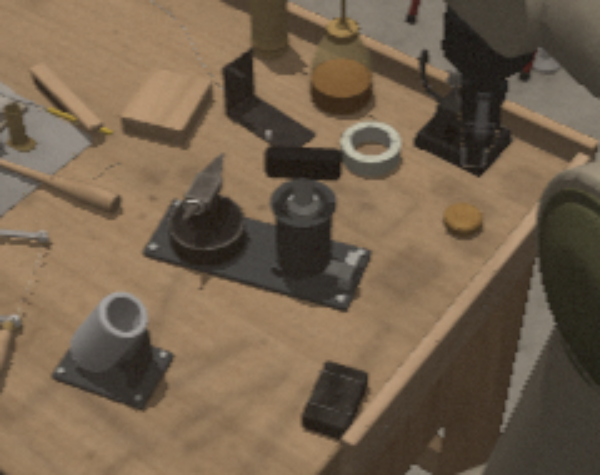

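View pics/fint.png

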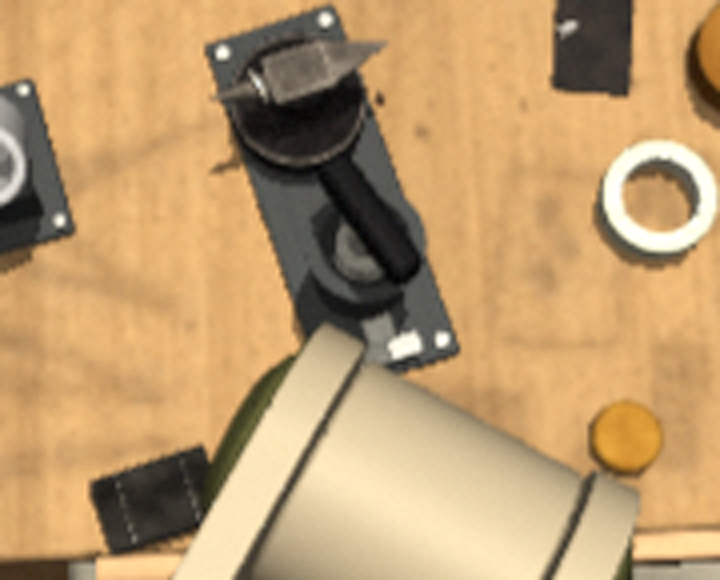

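The key stands upright in the post, the tongue runs to the bridge, the bystanders are where they were, and the arm is clear.

```bash
python3 -c "
from rig import *
print(finish_job())"
```

```text
the job is handed in; nothing more can be done
None
```

The key is standing fully down on the nut in the lock post, the nut is turned clockwise to its stop, and I let go of the key and handed the job in at about 20.6 s. The hand-in gives no verdict, so the results below are from my own checks.

**What I did:** I gripped the bar of the key and drew it about 155 mm out along the leaning axis. I then stood it upright, lowered it into the bore onto the nut and turned it. After unwinding the torque I opened the fingers and backed away.

**What the last checks showed:**
- **Key height:** a touch with shut fingers met the top of the grip at z = 186 mm, where a fully seated key should be at 185 mm.
- **Nut at its stop:** the turning torque stayed near zero and then rose to 0.64 and 1.09 N m, well over the nut's 0.12 N m stiffness, so it was against the stop. In the top view the tongue runs to the keeper bridge. I could not read the joint angle itself.
- **Bystanders:** the wax puck, charcoal block and tape roll look unmoved in the final pictures, and the arm is clear of everything.

**What disagreed:**
- **Key height in the scene picture:** it made the key look about 3–4 mm high, and the touch check overruled that.
- **Cameras:** the two cameras differed by 4–8 mm on positions. I averaged them and corrected by force during the insertion, where the socket first touched the belled mouth lightly.
- **Tool turn:** the tool ended about 9° farther round than I predicted. I put that down to give in the grip and errors in my angle estimates, but I did not confirm it.

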